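# Pack the yard-tap repair kit

## Task

Pack the repair kit for the yard tap: press the orange tab down and slide the grey fittings case's cover open, put every plastic pipe fitting that lies on the bench (green elbows, green union, grey tap valves; how many varies) inside the case, and slide the cover fully shut again so that its tab clicks up. Lay the steel socket wrench in the blue toolbox and lower the toolbox's hinged lid gently until it is fully closed, without letting it slam. Leave the sprocket, the jerrycan lid, the hinges, the oil tin and the bowl where they are.

Things in the scene. Friction and masses are not known exactly. Their poses are not given: they have to be found in the camera images.
- fittings_case: Fixed slate-grey plastic tub, 228 (x) by 232 (y) by 94 mm high, under a sliding cover. Origin under its centre, on the bench; z up. Inside 216 by 220 mm, floor 5 mm above the bench. Rails along both long sides, tops at 106 mm, leave 200 mm clear between them. The sand-coloured cover, 4 mm thick, top at 97 mm, slides along the case's +y. Contents must stay below 90 mm or they jam it.
- case_mouth (a point): Middle of the opening left when the cover is fully open, level with the rail tops 106 mm above the bench; fixed to the case, axes as the case's. The opening is 200 mm along x and 160 mm along y; at its -y end the latch's cross bar (8 mm wide, top at 108 mm) joins the rails, at its +y end lies the open cover.
- cover (a joint): Cover's slide in m: 0 fully shut, grows along the case's +y, 0.19 fully open (stop); rubs with about 2 N, stays where left. At 0 it is latched and gives only about 2 mm until the tab is pressed down 5 mm; keep it down for the first 25 mm. On shutting, the hook's ramp rides under the cross bar over the last 25 mm and snaps up: about 10 N along the slide with the tab free, little with it held down.
- tab (a joint): The tab's travel in m: 0 up, grows as it is pressed down, stop at 0.008. Spring: about 3.5 N at first, 9 N at the stop. Up again by itself when let go.
- tab_top (a point): Middle of the top of the orange tab's thumb pad; moves with cover and tab, axes as the case's. At rest 97 mm above the bench; cover shut, at x = 0, y = -58.5 mm in the case's frame. The tab is a tongue in the cover, 44 mm wide (x); its pad is a trough 45 mm long (y) between two cross ribs 7 mm high, against which a fingertip pushes the cover either way; a tip pressed on the pad also drags it along.
- toolbox: Fixed blue steel toolbox, 235 (x) by 150 (y) by 80 mm high without its lid, origin under the centre of its underside, z up. Inside 223 by 138 mm, floor 6 mm above the bench.
- lid (a joint): Toolbox lid's angle in rad: 0 closed, flat on the box; starts open, leaning back past upright (1.65 to 1.85; stop 1.95). Stiff hinge, 0.45 N m of friction, stays where it is left. The lid is a plate 239 by 152 by 12 mm, hinged along the box's -y side, swinging over towards +y as it closes.
- lid_hinge (a point): Middle of the lid's hinge line, 80 mm above the bench on the box's -y side; the hinge runs along the box's x.
- lid_edge (a point): Middle of the lid's free edge on its outer face (the top when closed, 92 mm above the bench): 152 mm from the hinge line, 12 mm out from the hinge plane.
- elbow_a: Green plastic pipe elbow, lying flat, 34 mm thick pipe, 70 g. May be absent. Origin on its underside below the grip: one leg runs along x from -51 to +30 mm, the other from its -x end along +y to 42 mm (at x = -51 to -17 mm). Take it from above at the origin, fingers closing along y on 34 mm.
- valve_a: Grey PVC tap valve, 140 g, 76 mm long along x, 34 mm thick pipe ends, body in the middle 34 by 40 by 40 mm high, black handle bar 60 by 14 mm (along x) over it up to 56 mm. May be absent. Origin under its middle. Take it from above across the body, fingers closing along y on 40 mm.
- elbow_b: Green plastic pipe elbow, lying flat, 34 mm thick pipe, 70 g. May be absent. Origin on its underside below the grip: one leg runs along x from -51 to +30 mm, the other from its -x end along +y to 42 mm (at x = -51 to -17 mm). Take it from above at the origin, fingers closing along y on 34 mm.
- valve_b: Grey PVC tap valve, 140 g, 76 mm long along x, 34 mm thick pipe ends, body in the middle 34 by 40 by 40 mm high, black handle bar 60 by 14 mm (along x) over it up to 56 mm. May be absent. Origin under its middle. Take it from above across the body, fingers closing along y on 40 mm.
- union: Green pipe union, 90 g, 76 mm long along x, 34 mm thick, eight-sided nut 30 mm long and 38 mm across in the middle. May be absent. Origin under its middle. Fingers close along y on 38 mm.
- wrench: Steel socket wrench, about 300 g, lying along x: dark grip from -90 to -15 mm (22 mm wide, 20 mm high), shank from -15 to +45 mm (14 mm wide, 2 to 16 mm above its underside), round head of 36 mm at +57 mm with the socket standing up to 46 mm. Origin on the underside below the shank; take it there from above, fingers closing along y.
- sprocket: Chrome bicycle sprocket, 94 mm across, 6 mm thick, lying flat; not part of the kit, to be left where it is. Origin under its centre.
- jerrycan_lid: Red jerrycan lid, 62 mm across, 28 mm high; not part of the kit, to be left where it is. Origin under its centre.
- hinge_a: Aluminium hinge 75 by 60 mm, lying flat; not part of the kit, to be left where it is. Origin under its centre.
- hinge_b: Aluminium hinge 75 by 60 mm, lying flat; not part of the kit, to be left where it is. Origin under its centre.
- oil_tin: Yellow oil tin, 60 mm across, 130 mm high, standing; not part of the kit, to be left where it is. Origin under its centre.
- screw_pot: Steel bowl, 80 mm across, 70 mm high; not part of the kit, to be left where it is. Origin under its centre.
Mind the look-alikes: they are no part of the job. What is shaped like the elbow_a but pink is not meant.

How it is judged:
By the outcome, as a careful person would: the job done as asked, in the order asked, and still so for the second after the job is handed in, with the robot touching nothing.
Of elbow_a, elbow_b, valve_a, valve_b, union only 2 to 4 are there at a start; the rules pass over those that are not, and their reading is None.
At some moment in a run one of elbow_a, elbow_b, valve_a, valve_b, union, wrench may be knocked a few centimetres aside while the robot is not near it.
Once in a run the grip may slacken for a moment while it holds something.
It also fails if it takes over 210 s, if anything falls off the work surface, if the arm or the gripper's body presses on something with over 40 N, if the wrist force passes 120 N, or if a joint passes its speed limit or range.

## Robot

A 6-joint arm with a two-finger parallel gripper is mounted at the origin on the work surface. World frame = base frame: x ahead of the robot, y to its left, z up, the work surface at z = 0. Lengths are in m, angles in degrees, forces in N, time in s.
With the tool pointing down it reaches from about 0.4 to 0.925 m from the base axis. Payload 12.5 kg.
Tool frame: the origin (TCP) lies on the centre line of the jaws, within the pads' length; the fingertips stand 17 mm ahead of it and the grasp point (between the pads) lies 2 mm behind it; y points along the fingers, x is the direction in which the jaws open and shut, and the axes are right-handed (so a half turn about y gives the same grasp; the last joint's range is limited). The gripper opens to 95 mm and grips with 3 to 60 N. Pads are 20 mm wide; open, the fingers measure 119 mm over their backs; the gripper's body (75 mm by 180 mm) begins 59 mm behind the grasp point.
Start: joints at [63.277, 28.126, 89.318, -0, 62.55, -6.05], TCP at [0.221, 0.585, 0.232] pointing down, gripper open.
Joint ranges: [-177.58, 177.58], [-47.91, 125.51], [2.72, 160], [-65.01, 245.01], [3.68, 167.84], [-153.87, 153.87]. Speed limits (degrees/s): [127.2, 127.2, 159.86, 180, 180, 180].

## Interface

Orientations are given as a 3x3 rotation matrix whose columns are the frame's x, y, z axes.
In Python, from cell import env, grab_frame gives the robot as it stands. The module is installed in compiled form; this text tells all that it offers.
- The arm moves only by the tool move_arm, never from a script. Its argument "series" is a list of rows, each an object of numbers: "gripper": the closure, from 0 (fully open) to 1 (shut); "dx", "dy", "dz": the shift along the tool's x, y, z in cm; "ax", "ay", "az": the turn, a rotation vector about the tool's x, y, z in rad. A call has 1 to 10 rows; each row shifts and turns the commanded pose from where the row before left it, along the tool's axes as they then stand; what a row does not reach is not made up. A row lasts 1/12 s, in which the tool goes at most 41.7 mm and 7.16 degrees, less where a joint would pass 70% of its speed; a pose out of reach is approached as far as the arm can. A call is refused whole if a number of a shift passes 4.17 or a number of a turn 0.125, either way. A call with a gripper value outside its range is refused whole. The fingers move at their own pace and stop on an object; "squeeze" is the grip in N (left out, the last holds). Time passes only in rows, so rows that do not move let the fingers close. It gives the time, the measured TCP pose, the force and the opening at its end, in the units of the state.
- env.read_state(): the state, without advancing time (a new reading comes with each control period).
- grab_frame(name): name is "side" or "top" or "wrist"; returns a dict with "image" (400x640x3 uint8, red, green, blue), "range_z" (400x640 float32, m along the optical axis (not along the pixel's ray), 0 where there is no reading), "intrinsics" (3x3 intrinsics, pixels), "world_to_cam" (4x4, takes a point from world to camera coordinates). Camera axes: x right, y down, z forward; pixel columns grow to the right and rows downward; lengths in m; the calibration is good to about 2 mm. A picture is of the moment at which its call begins.
- env.hand_in(): hands the job in, once; it reports no verdict.
The state is a dict: "time_s": time; "joint_pos": joint angles; "dq": joint speeds; "joint_efforts": joint torques, N m; "ee_pos": TCP position; "orientation": TCP orientation; "force": force on the tool from outside, world axes, zero at the start; "ft_torque": the same for the moment, N m; "opening": finger opening in m.
Only numpy, scipy, OpenCV 4.12 (cv2) and the standard library are available. Lean on these libraries where they do the work, as an engineer would, in place of code of your own. Each camera call takes 0.05 s, during which the arm holds its last target.

## Working session

There is one attempt and no reset: what is moved stays moved. The work goes in short steps, Python scripts to look and compute and a tool call to move; the robot and the scene stay as the last step left them, time stands still between calls to the robot, and variables do not carry over. Pictures are saved under pics/ and viewed, and the job is handed in when it is done.

Besides the shell and the picture viewer there is one more tool, called as name([rows], argument=value, ...), one row to a line, values as JSON. move_arm: Moves the arm, as the interface text tells. Its arguments: {"type":"object","properties":{"series":{"type":"array"},"squeeze":{"type":"number"}},"required":["series"]}

```bash
mkdir -p pics; cat > h.py <<'E'
import numpy as np, cv2
from cell import env, grab_frame
def snap(n,f):
    d=grab_frame(n); cv2.imwrite('pics/'+f,cv2.cvtColor(d['image'],cv2.COLOR_RGB2BGR)); np.savez('last_%s.npz'%n,**d); return d
def load(n): return dict(np.load('last_%s.npz'%n))
def cloud(d):
    K=d['intrinsics'];T=np.linalg.inv(d['world_to_cam']);z=d['range_z']
    v,u=np.mgrid[:z.shape[0],:z.shape[1]]
    P=np.stack([(u-K[0,2])/K[0,0]*z,(v-K[1,2])/K[1,1]*z,z],-1)
    P=P@T[:3,:3].T+T[:3,3]; P[z<=0]=np.nan; return P
def ray(d,u,v,h):
    K=d['intrinsics'];T=np.linalg.inv(d['world_to_cam'])
    r=T[:3,:3]@np.array([(u-K[0,2])/K[0,0],(v-K[1,2])/K[1,1],1]);o=T[:3,3]
    return o+r*(h-o[2])/r[2]
E
python3 - <<'E'
from h import *
for n in ['top','side','wrist']:
    d=snap(n,n+'0.png'); print(n,np.linalg.inv(d['world_to_cam'])[:3].round(3).tolist(),d['intrinsics'].round(1).tolist(),(d['range_z']>0).mean())
s=env.read_state(); print(s)
E
```

```text
top [[-0.008, -0.994, 0.112, 0.398], [-1.0, 0.01, 0.01, 0.053], [-0.011, -0.112, -0.994, 1.385]] [[425.9, 0.0, 320.0], [0.0, 425.9, 197.1], [0.0, 0.0, 1.0]] 0.99598046875
side [[0.855, -0.365, 0.368, 0.113], [-0.518, -0.614, 0.595, -0.599], [0.009, -0.7, -0.714, 0.893]] [[386.9, 0.0, 331.5], [0.0, 386.9, 198.8], [0.0, 0.0, 1.0]] 0.99609765625
wrist [[0.353, 0.899, 0.259, 0.146], [0.936, -0.339, -0.099, 0.613], [-0.001, 0.277, -0.961, 0.385]] [[306.7, 0.0, 322.1], [0.0, 306.7, 202.2], [0.0, 0.0, 1.0]] 0.99585546875
{'time_s': 0.15, 'joint_pos': array([ 6.32796519e+01,  2.81569901e+01,  8.93425617e+01,  5.41220639e-04,
        6.25502492e+01, -6.05052491e+00]), 'dq': array([ 0.00651005, -0.02623196, -0.18940827,  0.00748182,  0.09880909,
        0.03934199]), 'joint_efforts': array([ 1.79921153e-03, -6.12890768e+01, -2.58278453e+01,  6.92688371e-02,
        4.73696028e-02, -4.41755594e-05]), 'ee_pos': array([0.2205146 , 0.58462452, 0.23118482]), 'orientation': array([[ 3.52986016e-01, -3.98306712e-04, -9.35628513e-01],
       [ 9.35628199e-01, -7.72601510e-04,  3.52986227e-01],
       [-8.63464786e-04, -9.99999622e-01,  9.99494630e-05]]), 'force': array([-0.39051596, -0.07193128, -0.46472314]), 'ft_torque': array([0.07713947, 0.00743922, 0.02067762]), 'opening': 0.0949308228483211}
```

View pics/top0.png

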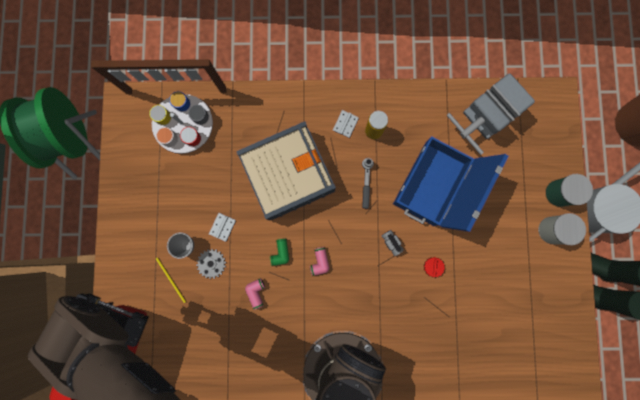

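View pics/side0.png

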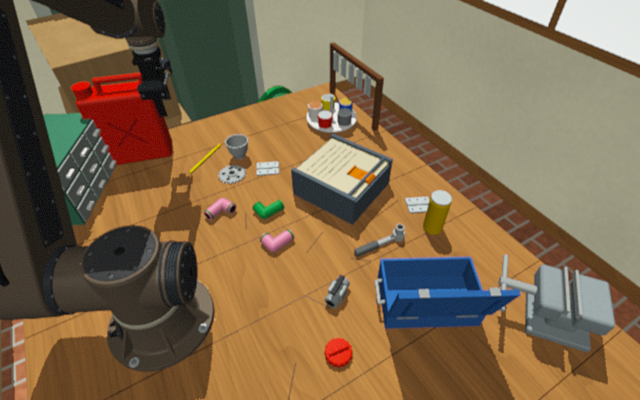

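View pics/wrist0.png

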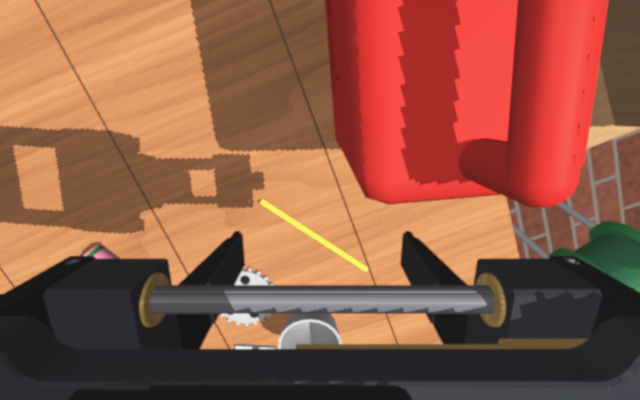

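```bash
cat > m.py <<'E'
from h import *
def rect(P,m,name):
    q=P[m&np.isfinite(P[...,0])][:,:2].astype(np.float32)
    (c,s,a)=cv2.minAreaRect(q*1000); print(name,len(q),'c',np.round(c,1),'size',np.round(s,1),'ang',round(a,1)); return q
E
python3 - <<'E'
from m import *
d=load('top');P=cloud(d);im=d['image'];hsv=cv2.cvtColor(im,cv2.COLOR_RGB2HSV)
H,S,V=[hsv[...,i].astype(int) for i in range(3)]
z=P[...,2]
box=lambda u0,u1,v0,v1:(np.mgrid[:400,:640][1]>=u0)&(np.mgrid[:400,:640][1]<=u1)&(np.mgrid[:400,:640][0]>=v0)&(np.mgrid[:400,:640][0]<=v1)
b=box(230,340,115,225); m=b&(z>.08)&(z<.125); rect(P,m,'case'); 
print(np.nanpercentile(z[m],[5,25,50,75,95]))
mt=b&(H>4)&(H<16)&(S>180)&(V>150)&(z>.08); rect(P,mt,'tab')
ms=b&(H>12)&(H<30)&(S>40)&(S<140)&(z>.08); rect(P,ms,'cover')
b=box(385,515,130,240)
m=b&(H>100)&(H<125)&(S>150); 
rect(P,m&(z>.07)&(z<.09),'boxrim')
for k in (0.09,.12,.15,.18,.21,.24):
    mm=b&(z>k)&(z<k+.03)
    if mm.any(): print(k,mm.sum(),np.nanmean(P[mm],0).round(4))
rect(P,m&(z<.02),'boxfloor')
for n,bb in dict(elbow=(265,295,230,270),valve=(378,408,228,258),wrench=(358,378,154,212),pink1=(307,335,243,280),pink2=(243,270,275,310),jlid=(420,450,250,282),hA=(330,360,108,138),hB=(208,236,212,242),tin=(362,390,108,140),bowl=(165,195,230,260),spr=(195,228,246,282)).items():
    m=box(*bb)&(z>.008); rect(P,m,n); print('  zmax',np.nanmax(z[m]).round(3) , 'bench z',np.nanmedian(z[box(*bb)&(z<.008)]).round(4))
E
python3 - <<'E'
import cv2
im=cv2.imread('pics/top0.png')
a=cv2.resize(im[100:230,230:390],None,fx=5,fy=4.6,interpolation=cv2.INTER_CUBIC)
cv2.imwrite('pics/c1.png',cv2.resize(im[110:230,225:385],None,fx=5,fy=5,interpolation=cv2.INTER_CUBIC))
cv2.imwrite('pics/c2.png',cv2.resize(im[195:315,240:400],None,fx=5,fy=5,interpolation=cv2.INTER_CUBIC))
cv2.imwrite('pics/c3.png',cv2.resize(im[130:250,355:515],None,fx=5,fy=5,interpolation=cv2.INTER_CUBIC))
E
```

```text
case 5574 c [626.5 172.4] size [233.1 232.5] ang 23.8
[0.09170311 0.09543449 0.09775564 0.10055474 0.1077426 ]
tab 252 c [656.1 109.5] size [41.4 71.3] ang 22.6
cover 3967 c [630.  172.5] size [199.8 220.8] ang 23.9
boxrim 577 c [ 592.8 -290.4] size [155.8 235.9] ang 60.6
0.09 565 [ 0.6106 -0.3741  0.1036]
0.12 406 [ 0.5503 -0.3657  0.135 ]
0.15 435 [ 0.5437 -0.3706  0.1652]
0.18 452 [ 0.5408 -0.3774  0.1951]
0.21 642 [ 0.5366 -0.3863  0.2232]
boxfloor 2653 c [ 598.4 -296. ] size [132.1 213. ] ang 60.8
elbow 360 c [371.8 192. ] size [59.9 95.2] ang 70.4
  zmax 0.041 bench z -0.0001
valve 303 c [ 409.7 -170.8] size [76.  65.8] ang 30.7
  zmax 0.065 bench z -0.0003
wrench 330 c [596.1 -92.7] size [ 46.8 162.8] ang 89.0
  zmax 0.053 bench z -0.0003
pink1 362 c [347.   75.9] size [83.  59.9] ang 8.5
  zmax 0.041 bench z -0.0001
pink2 372 c [246.8 269.5] size [81.2 58.5] ang 22.9
  zmax 0.041 bench z -0.0004
jlid 331 c [ 336.9 -293.6] size [68.8 85.5] ang 56.2
  zmax 0.031 bench z -0.0003
hA 105 c [789.4 -27.4] size [95.1 76.3] ang 56.1
  zmax 0.015 bench z 0.0016
hB 113 c [455.4 379.6] size [73.8 74.8] ang 68.2
  zmax 0.016 bench z 0.0018
tin 474 c [ 768.1 -109.3] size [64.9 57.3] ang 8.4
  zmax 0.137 bench z -0.0001
bowl 479 c [400.2 502.7] size [80.8 78. ] ang 82.5
  zmax 0.076 bench z 0.0003
spr 188 c [343.  419.6] size [87.9 85.9] ang 13.9
  zmax 0.017 bench z 0.0018
```

View pics/c1.png

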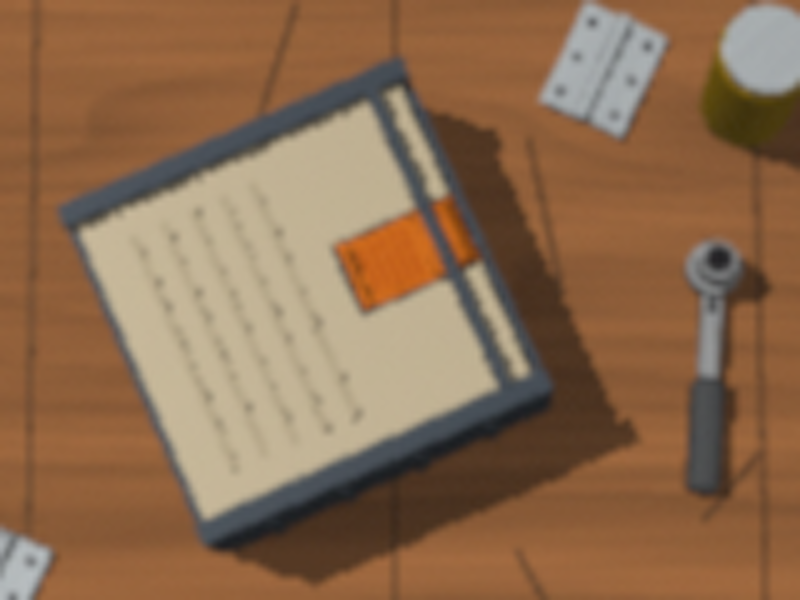

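View pics/c2.png

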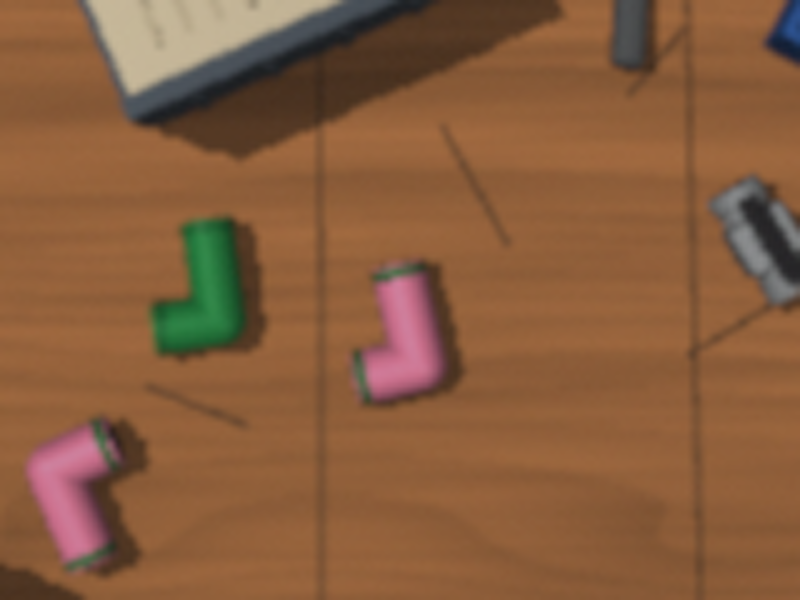

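View pics/c3.png

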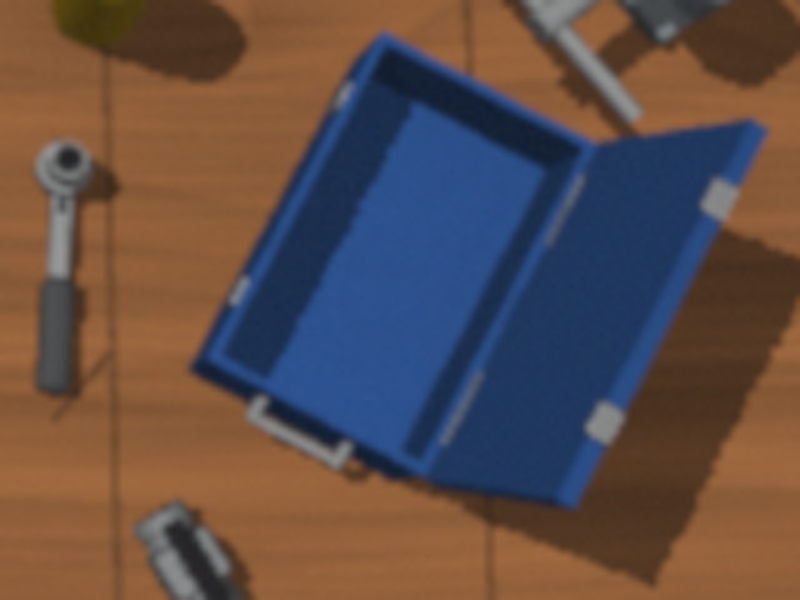

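```bash
cat >> h.py <<'E'
def plan(p,yaw=None,tip=False,v=4.0):
    s=env.read_state(); R=np.array(s['orientation']); x=np.array(s['ee_pos']); 
    cy=np.degrees(np.arctan2(R[1,0],R[0,0])); print('now',x.round(4),'yaw',round(cy,2),'down err deg',np.degrees(np.arccos(-R[2,1])).round(2),'F',np.round(s['force'],1),'open',round(s['opening'],4),'t',s['time_s'])
    p=np.array(p,float); d=R.T@(p-x)*100
    print('tool shift cm (cur axes)',d.round(2),'rows',int(np.ceil(np.abs(d).max()/v)))
    if yaw is not None:
        a=(yaw-cy+90)%180-90
        print('ay total',round(-np.radians(a),3),'turn deg',round(a,1),'-> final yaw',round(cy+a,1))
        R2=R@cv2.Rodrigues(np.array([0,-np.radians(a),0]))[0]; print('shift after turn',(R2.T@(p-x)*100).round(2))
E
python3 - <<'E'
from m import *
for n in ('top','side'):
    d=load(n);P=cloud(d);z=P[...,2]
    m=(z>.1015)&(z<.115)&(abs(P[...,0]-.63)<.17)&(abs(P[...,1]-.17)<.17); rect(P,m,n+' rails')
    hsv=cv2.cvtColor(d['image'],cv2.COLOR_RGB2HSV);H,S,V=[hsv[...,i].astype(int) for i in range(3)]
    mt=(H>4)&(H<16)&(S>180)&(V>120)&(z>.08)&(abs(P[...,0]-.63)<.17)&(abs(P[...,1]-.17)<.17); rect(P,mt,n+' tab'); print(P[mt].mean(0))
    # lid
    b=(P[...,0]>.45)&(P[...,0]<.75)&(P[...,1]<-.2)&(P[...,1]>-.5)&(z>.08)&(H>100)&(H<125)&(S>120)
    q=P[b&(z>.1)]; c=q.mean(0); u,s_,vt=np.linalg.svd(q-c,full_matrices=False); print('lid plane',c.round(4),vt[2].round(3),s_)
    q=P[(P[...,0]>.45)&(P[...,0]<.75)&(P[...,1]<-.2)&(P[...,1]>-.5)&(z>.19)]; print('zmax',q[:,2].max())
E
```

```text
top rails 1151 c [628.1 172.8] size [229.7 231.1] ang 23.8
top tab 270 c [656.9 107.6] size [41.4 75.4] ang 22.6
[0.6553683  0.11179413 0.09884443]
lid plane [ 0.5479 -0.3758  0.1732] [-0.473 -0.841 -0.262] [2.85155133 1.77987749 0.10019441]
zmax 0.23631573383307303
side rails 801 c [628.9 171.4] size [236.2 232.6] ang 23.7
side tab 20 c [654.7 104.4] size [40.3 74.7] ang 24.3
[0.65527126 0.09102735 0.09859661]
lid plane [ 0.5452 -0.3889  0.1792] [-0.48  -0.854 -0.201] [2.93674474 1.93457207 0.11874331]
zmax 0.2339522438333529
```

```bash
python3 -c "
from h import *
plan([.6516,.1185,.23],23.8)"
```

```text
now [0.2205 0.5846 0.2312] yaw 69.33 down err deg 0.05 F [-0.4 -0.1 -0.5] open 0.0949 t 0.15
tool shift cm (cur axes) [-28.4    0.14 -56.79] rows 15
ay total 0.795 turn deg -45.5 -> final yaw 23.8
shift after turn [ 20.63   0.14 -60.04]
```

move_arm([
  {"ay": 0.12, "gripper": 1},
  {"ay": 0.12, "gripper": 1},
  {"ay": 0.12, "gripper": 1},
  {"ay": 0.12, "gripper": 1},
  {"ay": 0.12, "gripper": 1},
  {"ay": 0.12, "gripper": 1},
  {"ay": 0.075, "gripper": 1},
  {"dx": 1.29, "dz": -3.75, "gripper": 1},
  {"dx": 1.29, "dz": -3.75, "gripper": 1},
  {"dx": 1.29, "dz": -3.75, "gripper": 1},
], squeeze=20)

```text
invalid input
```

move_arm([
  {"dx": 1.29, "dz": -3.75, "gripper": 1},
  {"dx": 1.29, "dz": -3.75, "gripper": 1},
  {"dx": 1.29, "dz": -3.75, "gripper": 1},
  {"dx": 1.29, "dz": -3.75, "gripper": 1},
  {"dx": 1.29, "dz": -3.75, "gripper": 1},
  {"dx": 1.29, "dz": -3.75, "gripper": 1},
  {"dx": 1.29, "dz": -3.75, "gripper": 1},
  {"dx": 1.29, "dz": -3.75, "gripper": 1},
  {"dx": 1.29, "dz": -3.75, "gripper": 1},
  {"dx": 1.29, "dz": -3.75, "gripper": 1},
])

```text
invalid input
```

move_arm([
  {"dx": 1.29, "dz": -3.75, "gripper": 1},
  {"dx": 1.29, "dz": -3.75, "gripper": 1},
  {"dx": 1.29, "dz": -3.75, "gripper": 1},
  {"gripper": 1},
  {"gripper": 1},
  {"gripper": 1},
])

```text
invalid input
```

```bash
python3 -c "
from h import *
plan([.6516,.1185,.13],23.8)
for n in ('top','side','wrist'): snap(n,n+'1.png')"
```

```text
now [0.2205 0.5846 0.2312] yaw 69.33 down err deg 0.05 F [-0.4 -0.1 -0.5] open 0.0949 t 0.15
tool shift cm (cur axes) [-28.39  10.14 -56.79] rows 15
ay total 0.795 turn deg -45.5 -> final yaw 23.8
shift after turn [ 20.64  10.14 -60.04]
```

move_arm([
  {"gripper": 1.0, "dx": 0.0, "dy": 0.0, "dz": 0.0, "ax": 0.0, "ay": 0.12, "az": 0.0},
])

```text
time_s: 0.38
ee_pos: [0.2206, 0.5847, 0.2315]
orientation: [[0.461, -0.0, -0.888], [0.888, -0.0, 0.461], [-0.0, -1.0, -0.0]]
force: [0.2, 0.0, -0.2]
opening: 0.0919
```

move_arm([
  {"gripper": 1, "dx": 0, "dy": 0, "dz": 0, "ax": 0, "ay": 0.12, "az": 0},
  {"gripper": 1, "dx": 0, "dy": 0, "dz": 0, "ax": 0, "ay": 0.12, "az": 0},
  {"gripper": 1, "dx": 0, "dy": 0, "dz": 0, "ax": 0, "ay": 0.12, "az": 0},
  {"gripper": 1, "dx": 0, "dy": 0, "dz": 0, "ax": 0, "ay": 0.12, "az": 0},
  {"gripper": 1, "dx": 0, "dy": 0, "dz": 0, "ax": 0, "ay": 0.12, "az": 0},
  {"gripper": 1, "dx": 0, "dy": 0, "dz": 0, "ax": 0, "ay": 0.075, "az": 0},
  {"gripper": 1, "dx": 1.29, "dy": 0, "dz": -3.75, "ax": 0, "ay": 0, "az": 0},
  {"gripper": 1, "dx": 1.29, "dy": 0, "dz": -3.75, "ax": 0, "ay": 0, "az": 0},
  {"gripper": 1, "dx": 1.29, "dy": 0, "dz": -3.75, "ax": 0, "ay": 0, "az": 0},
  {"gripper": 1, "dx": 1.29, "dy": 0, "dz": -3.75, "ax": 0, "ay": 0, "az": 0},
], squeeze=20)

```text
time_s: 1.22
ee_pos: [0.329, 0.467, 0.2316]
orientation: [[0.915, 0.0, -0.404], [0.404, 0.0, 0.915], [0.0, -1.0, 0.0]]
force: [-0.1, 1.3, -0.2]
opening: 0.0272
```

move_arm([
  {"gripper": 1, "dx": 1.29, "dy": 0, "dz": -3.75, "ax": 0, "ay": 0, "az": 0},
  {"gripper": 1, "dx": 1.29, "dy": 0, "dz": -3.75, "ax": 0, "ay": 0, "az": 0},
  {"gripper": 1, "dx": 1.29, "dy": 0, "dz": -3.75, "ax": 0, "ay": 0, "az": 0},
  {"gripper": 1, "dx": 1.29, "dy": 0, "dz": -3.75, "ax": 0, "ay": 0, "az": 0},
  {"gripper": 1, "dx": 1.29, "dy": 0, "dz": -3.75, "ax": 0, "ay": 0, "az": 0},
  {"gripper": 1, "dx": 1.29, "dy": 0, "dz": -3.75, "ax": 0, "ay": 0, "az": 0},
  {"gripper": 1, "dx": 1.29, "dy": 0, "dz": -3.75, "ax": 0, "ay": 0, "az": 0},
  {"gripper": 1, "dx": 1.29, "dy": 0, "dz": -3.75, "ax": 0, "ay": 0, "az": 0},
  {"gripper": 1, "dx": 1.29, "dy": 0, "dz": -3.75, "ax": 0, "ay": 0, "az": 0},
  {"gripper": 1, "dx": 1.29, "dy": 0, "dz": -3.75, "ax": 0, "ay": 0, "az": 0},
])

```text
time_s: 2.05
ee_pos: [0.5987, 0.1754, 0.2317]
orientation: [[0.915, 0.0, -0.403], [0.403, 0.0, 0.915], [0.0, -1.0, 0.0]]
force: [0.1, 0.8, -0.0]
opening: 0.0004
```

move_arm([
  {"gripper": 1, "dx": 1.29, "dy": 0, "dz": -3.75, "ax": 0, "ay": 0, "az": 0},
  {"gripper": 1, "dx": 1.29, "dy": 0, "dz": -3.75, "ax": 0, "ay": 0, "az": 0},
  {"gripper": 1, "dx": 0, "dy": 0, "dz": 0, "ax": 0, "ay": 0, "az": 0},
  {"gripper": 1, "dx": 0, "dy": 0, "dz": 0, "ax": 0, "ay": 0, "az": 0},
])

```text
time_s: 2.38
ee_pos: [0.6522, 0.1172, 0.2309]
orientation: [[0.916, -0.001, -0.401], [0.401, 0.0, 0.916], [-0.001, -1.0, 0.0]]
force: [0.8, 0.3, 0.5]
opening: 0.0006
```

```bash
python3 -c "
from h import *
plan([.6516,.1185,.13],23.8)
for n in ('top','side','wrist'): snap(n,n+'1.png')"
```

```text
now [0.6522 0.1172 0.2309] yaw 23.61 down err deg 0.05 F [0.8 0.3 0.5] open 0.0006 t 2.3833
tool shift cm (cur axes) [1.000e-02 1.009e+01 1.400e-01] rows 3
ay total -0.003 turn deg 0.2 -> final yaw 23.8
shift after turn [1.000e-02 1.009e+01 1.400e-01]
```

View pics/top1.png

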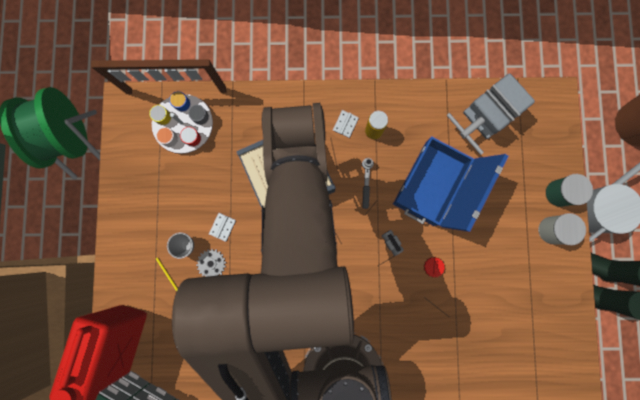

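View pics/wrist1.png

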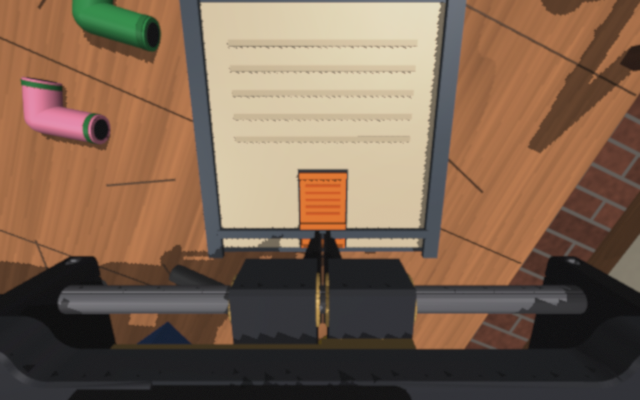

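View pics/side1.png

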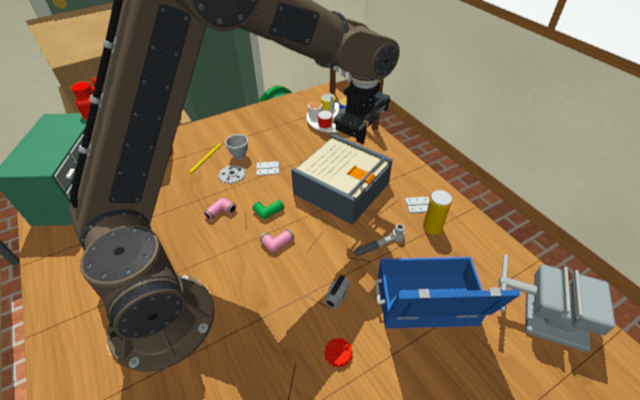

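```bash
cat >> h.py <<'E'
C=np.array([.628,.172]);CY=np.radians(23.8);cx=np.array([np.cos(CY),np.sin(CY)]);cyv=np.array([-np.sin(CY),np.cos(CY)])
def tocase(p): q=np.array(p)[:2]-C; return np.array([q@cx,q@cyv])
def fromcase(a,b): return C+a*cx+b*cyv
E
python3 -c "
from h import *
d=load('wrist')
for u,v,h in [(298,171,.104),(348,171,.104),(302,222,.097),(346,222,.097),(210,233,.108),(440,233,.108),(180,0,.106),(464,0,.106),(222,257,.106),(438,257,.106)]: print(u,v,(tocase(ray(d,u,v,h))*1000).round(1))
plan([*fromcase(0,-.0585),.13],23.8)
"
```

```text
298 171 [-23.3 -29.2]
348 171 [ 23.  -29.2]
302 222 [-21.  -81.8]
346 222 [ 22.8 -81.8]
210 233 [-109.6  -89.1]
440 233 [113.1 -89.2]
180 0 [-114.   108.8]
464 0 [112.  108.7]
222 257 [-101.  -115.6]
438 257 [ 114.6 -115.7]
now [0.6507 0.1198 0.2316] yaw 23.82 down err deg 0.03 F [-0.4 -0.2  0.4] open 0.0003 t 2.5333
tool shift cm (cur axes) [ 0.03 10.16 -0.16] rows 3
ay total 0.0 turn deg -0.0 -> final yaw 23.8
shift after turn [ 0.03 10.16 -0.16]
```

move_arm([
  {"gripper": 1, "dx": 0, "dy": 3.8, "dz": -0.15, "ax": 0, "ay": 0, "az": 0},
  {"gripper": 1, "dx": 0, "dy": 3.8, "dz": 0, "ax": 0, "ay": 0, "az": 0},
  {"gripper": 1, "dx": 0, "dy": 3.5, "dz": 0, "ax": 0, "ay": 0, "az": 0},
  {"gripper": 1, "dx": 0, "dy": 0, "dz": 0, "ax": 0, "ay": 0, "az": 0},
  {"gripper": 1, "dx": 0, "dy": 0, "dz": 0, "ax": 0, "ay": 0, "az": 0},
  {"gripper": 1, "dx": 0, "dy": 0, "dz": 0, "ax": 0, "ay": 0, "az": 0},
])

```text
time_s: 3.03
ee_pos: [0.6525, 0.1184, 0.1228]
orientation: [[0.915, 0.002, -0.404], [0.404, 0.0, 0.915], [0.002, -1.0, -0.001]]
force: [1.2, 0.2, -0.1]
opening: 0.0004
```

move_arm([
  {"gripper": 1, "dx": 0, "dy": 0.5, "dz": 0, "ax": 0, "ay": 0, "az": 0},
  {"gripper": 1, "dx": 0, "dy": 0.5, "dz": 0, "ax": 0, "ay": 0, "az": 0},
  {"gripper": 1, "dx": 0, "dy": 0, "dz": 0, "ax": 0, "ay": 0, "az": 0},
  {"gripper": 1, "dx": 0, "dy": 0, "dz": 0, "ax": 0, "ay": 0, "az": 0},
])

```text
time_s: 3.37
ee_pos: [0.6528, 0.1178, 0.1118]
orientation: [[0.915, 0.002, -0.403], [0.403, 0.001, 0.915], [0.003, -1.0, -0.0]]
force: [1.4, 1.9, 5.1]
opening: 0.0007
```

move_arm([
  {"gripper": 1, "dx": 0, "dy": 0.4, "dz": 0, "ax": 0, "ay": 0, "az": 0},
  {"gripper": 1, "dx": 0, "dy": 0, "dz": 0, "ax": 0, "ay": 0, "az": 0},
  {"gripper": 1, "dx": 0, "dy": 0, "dz": 0, "ax": 0, "ay": 0, "az": 0},
  {"gripper": 1, "dx": 0, "dy": 0, "dz": 0, "ax": 0, "ay": 0, "az": 0},
])

```text
time_s: 3.7
ee_pos: [0.6528, 0.1178, 0.108]
orientation: [[0.915, 0.003, -0.403], [0.403, 0.001, 0.915], [0.003, -1.0, -0.001]]
force: [2.6, 2.0, 7.4]
opening: -0.0
```

move_arm([
  {"gripper": 1, "dx": 0, "dy": 0.07, "dz": 0.5, "ax": 0, "ay": 0, "az": 0},
  {"gripper": 1, "dx": 0, "dy": 0, "dz": 0.5, "ax": 0, "ay": 0, "az": 0},
  {"gripper": 1, "dx": 0, "dy": 0, "dz": 0.6, "ax": 0, "ay": 0, "az": 0},
  {"gripper": 1, "dx": 0, "dy": 0, "dz": 0.7, "ax": 0, "ay": 0, "az": 0},
  {"gripper": 1, "dx": 0, "dy": 0, "dz": 0.7, "ax": 0, "ay": 0, "az": 0},
  {"gripper": 1, "dx": 0, "dy": 0, "dz": 0.7, "ax": 0, "ay": 0, "az": 0},
])

```text
time_s: 4.2
ee_pos: [0.638, 0.1514, 0.1074]
orientation: [[0.915, 0.003, -0.403], [0.403, 0.0, 0.915], [0.003, -1.0, -0.001]]
force: [1.6, -1.5, 7.9]
opening: 0.0006
```

move_arm([
  {"gripper": 1, "dx": 0, "dy": 0, "dz": 1.5, "ax": 0, "ay": 0, "az": 0},
  {"gripper": 1, "dx": 0, "dy": 0, "dz": 1.5, "ax": 0, "ay": 0, "az": 0},
  {"gripper": 1, "dx": 0, "dy": 0, "dz": 1.5, "ax": 0, "ay": 0, "az": 0},
  {"gripper": 1, "dx": 0, "dy": 0, "dz": 1.5, "ax": 0, "ay": 0, "az": 0},
  {"gripper": 1, "dx": 0, "dy": 0, "dz": 1.5, "ax": 0, "ay": 0, "az": 0},
  {"gripper": 1, "dx": 0, "dy": 0, "dz": 1.5, "ax": 0, "ay": 0, "az": 0},
  {"gripper": 1, "dx": 0, "dy": 0, "dz": 1.5, "ax": 0, "ay": 0, "az": 0},
  {"gripper": 1, "dx": 0, "dy": 0, "dz": 1.5, "ax": 0, "ay": 0, "az": 0},
  {"gripper": 1, "dx": 0, "dy": 0, "dz": 1.5, "ax": 0, "ay": 0, "az": 0},
  {"gripper": 1, "dx": 0, "dy": 0, "dz": 1, "ax": 0, "ay": 0, "az": 0},
])

```text
time_s: 5.03
ee_pos: [0.5796, 0.2842, 0.1082]
orientation: [[0.915, 0.004, -0.404], [0.404, -0.001, 0.915], [0.003, -1.0, -0.002]]
force: [2.1, -8.0, 13.8]
opening: 0.0001
```

move_arm([
  {"gripper": 1, "dx": 0, "dy": 0, "dz": 0.5, "ax": 0, "ay": 0, "az": 0},
  {"gripper": 1, "dx": 0, "dy": 0, "dz": 0.4, "ax": 0, "ay": 0, "az": 0},
  {"gripper": 1, "dx": 0, "dy": 0, "dz": 0.3, "ax": 0, "ay": 0, "az": 0},
  {"gripper": 1, "dx": 0, "dy": 0, "dz": 0.2, "ax": 0, "ay": 0, "az": 0},
])

```text
time_s: 5.37
ee_pos: [0.5739, 0.2966, 0.1073]
orientation: [[0.915, 0.003, -0.404], [0.404, -0.0, 0.915], [0.002, -1.0, -0.001]]
force: [3.4, -6.4, 8.2]
opening: 0.0002
```

move_arm([
  {"gripper": 1, "dx": 0, "dy": 0, "dz": 0.3, "ax": 0, "ay": 0, "az": 0},
  {"gripper": 1, "dx": 0, "dy": 0, "dz": 0.3, "ax": 0, "ay": 0, "az": 0},
  {"gripper": 1, "dx": 0, "dy": 0, "dz": 0, "ax": 0, "ay": 0, "az": 0},
])

```text
time_s: 5.62
ee_pos: [0.5716, 0.3017, 0.1073]
orientation: [[0.915, 0.003, -0.404], [0.404, -0.001, 0.915], [0.002, -1.0, -0.002]]
force: [3.0, -5.3, 7.4]
opening: 0.0004
```

move_arm([
  {"gripper": 1, "dx": 0, "dy": 0, "dz": 0.3, "ax": 0, "ay": 0, "az": 0},
  {"gripper": 1, "dx": 0, "dy": 0, "dz": 0.2, "ax": 0, "ay": 0, "az": 0},
  {"gripper": 1, "dx": 0, "dy": 0, "dz": 0, "ax": 0, "ay": 0, "az": 0},
])

```text
time_s: 5.87
ee_pos: [0.5712, 0.303, 0.1073]
orientation: [[0.915, 0.004, -0.404], [0.404, -0.005, 0.915], [0.002, -1.0, -0.007]]
force: [11.3, -27.6, 8.1]
opening: 0.0006
```

move_arm([
  {"gripper": 1, "dx": 0, "dy": 0, "dz": -0.6, "ax": 0, "ay": 0, "az": 0},
  {"gripper": 1, "dx": 0, "dy": -1, "dz": 0, "ax": 0, "ay": 0, "az": 0},
  {"gripper": 0.6, "dx": 0, "dy": -3, "dz": 0, "ax": 0, "ay": 0, "az": 0},
  {"gripper": 0.3, "dx": 0, "dy": -4, "dz": 0, "ax": 0, "ay": 0, "az": 0},
  {"gripper": 0.3, "dx": 0, "dy": -4, "dz": 0, "ax": 0, "ay": 0, "az": 0},
  {"gripper": 0.3, "dx": 0, "dy": 0, "dz": 0, "ax": 0, "ay": 0, "az": 0},
])

```text
time_s: 6.37
ee_pos: [0.5726, 0.3026, 0.2343]
orientation: [[0.915, 0.01, -0.403], [0.403, 0.004, 0.915], [0.01, -1.0, -0.0]]
force: [0.9, 0.7, -0.2]
opening: 0.0219
```

```bash
python3 -c "
from h import *
for n in ('top','wrist'): snap(n,n+'2.png')"
```

```text
(no output)
```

View pics/wrist2.png

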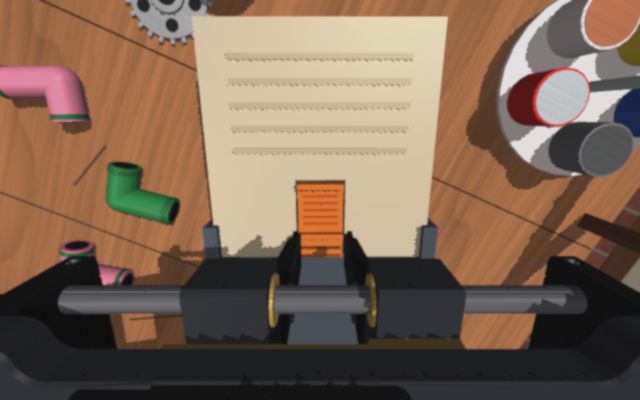

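View pics/top2.png

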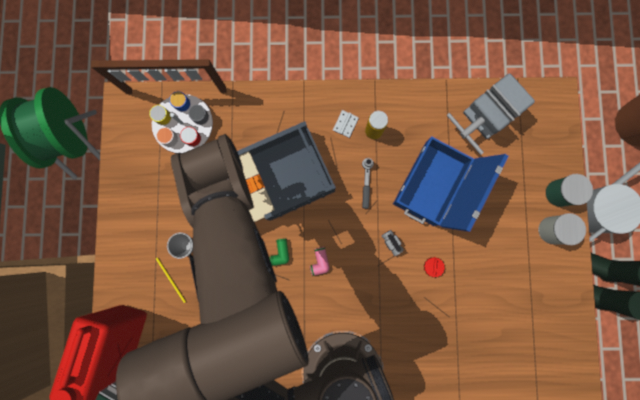

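```bash
cat >> h.py <<'E'
def maskpts(d,m,h):
    v,u=np.nonzero(m); return np.array([ray(d,a,b,h)[:2] for a,b in zip(u,v)])
def green(d,box):
    hsv=cv2.cvtColor(d['image'],cv2.COLOR_RGB2HSV);H,S,V=[hsv[...,i].astype(int) for i in range(3)]
    m=(H>50)&(H<80)&(S>120)&(V>30); k=np.zeros_like(m); k[box[2]:box[3],box[0]:box[1]]=1; return m&k
E
python3 - <<'E'
from h import *
for n,b in (('top',(255,305,225,285)),('wrist',(90,190,150,235))):
    d=load(n); m=green(d,b); q=maskpts(d,m,.017); c,s,a=cv2.minAreaRect((q*1000).astype(np.float32)); print(n,len(q),c,s,a, 'mean',q.mean(0))
    m8=cv2.resize(d['image'][b[2]:b[3],b[0]:b[1]],None,fx=5,fy=5); cv2.imwrite('pics/e_%s.png'%n,m8[...,::-1])
    # dark-grey valve
d=load('top')
cv2.imwrite('pics/v.png',cv2.resize(d['image'][225:265,370:420],None,fx=12,fy=12,interpolation=cv2.INTER_CUBIC)[...,::-1])
P=cloud(d);z=P[...,2]
k=np.zeros(z.shape,bool);k[228:258,378:410]=1
for h in (.012,.03,.045):
    q=P[k&(z>h)][:,:2]; print(h,len(q),cv2.minAreaRect((q*1000).astype(np.float32)),q.mean(0))
E
```

```text
top 302 (377.42828369140625, 202.2965850830078) (76.21407318115234, 58.85226058959961) 7.591872215270996 mean [0.37201323 0.19518835]
wrist 2217 (375.9449768066406, 200.25877380371094) (84.76061248779297, 61.54573059082031) 8.187538146972656 mean [0.36900465 0.19332986]
0.012 299 ((403.3807067871094, -159.85702514648438), (75.9228286743164, 39.9383430480957), 31.076656341552734) [ 0.40281216 -0.15741881]
0.03 257 ((403.2777099609375, -160.00408935546875), (75.79450988769531, 39.56144332885742), 31.567737579345703) [ 0.40257983 -0.15880595]
0.045 94 ((402.31719970703125, -159.1112823486328), (58.58121109008789, 17.458784103393555), 35.156620025634766) [ 0.40277708 -0.15970849]
```

View pics/v.png

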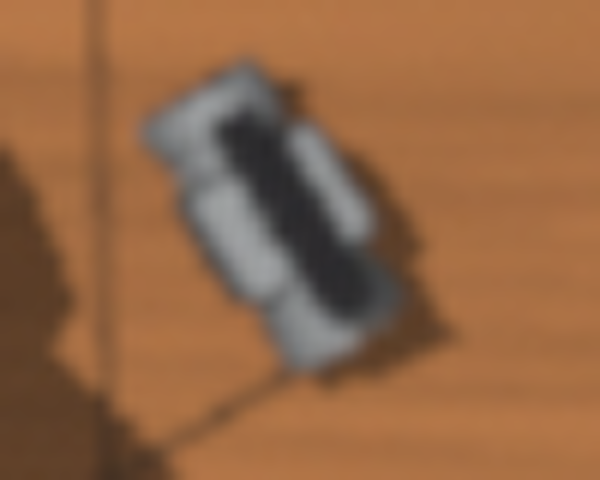

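View pics/e_wrist.png

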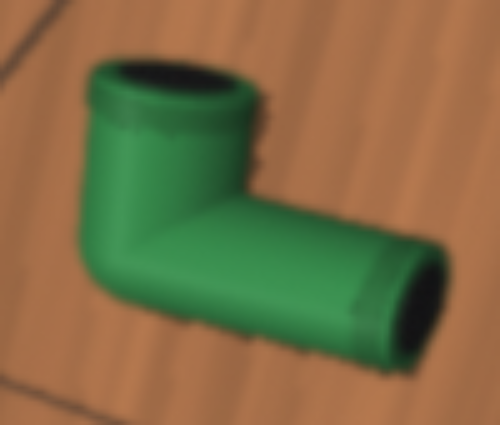

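View pics/e_top.png

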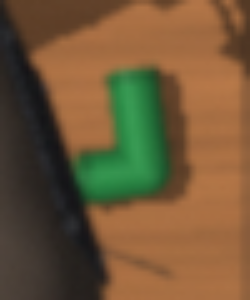

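```bash
python3 - <<'E'
from h import *
d=load('top')
d0=dict(d); d0['image']=cv2.imread('pics/top0.png')[...,::-1].copy()
m=green(d0,(255,305,225,285)); q=maskpts(d0,m,.017); print(len(q),cv2.minAreaRect((q*1000).astype(np.float32)))
P=cloud(d);z=P[...,2];q=(P[...,:2]-C);X=q@cx;Y=q@cyv
# profile along case y at x=+-60
for x0 in (-60,0,60):
    m=(abs(X-x0/1000)<.012)&(abs(Y)<.125)
    b=np.round(Y[m]*1000/6)*6
    print(x0,[(int(k),round(float(np.median(z[m][b==k]))*1000) if 0 else round(float(np.median(z[m][b==k])*1000))) for k in np.unique(b)])
plan([.3885,.190,.15],-82.5)
E
```

```text
296 ((377.6376953125, 200.2241668701172), (77.11904907226562, 54.82939529418945), 6.403589725494385)
-60 [(-126, 0), (-120, -3), (-114, 90), (-108, 37), (-102, 6), (-96, 105), (-90, 107), (-84, 6), (-78, 6), (-72, 4), (-66, 5), (-60, 4), (-54, 5), (-48, 6), (-42, 6), (-36, 6), (-30, 4), (-24, 5), (-18, 5), (-12, 5), (-6, 5), (0, 5), (6, 5), (12, 3), (18, 4), (24, 5), (30, 6), (36, 6), (42, 5), (48, 3), (54, 6), (60, 7), (66, 6), (72, 6), (78, 3), (84, 518), (90, 563), (96, 564), (102, 562), (108, 100), (114, 99), (120, 100), (126, 99)]
0 [(-126, 3), (-120, 1), (-114, 90), (-108, 42), (-102, 4), (-90, 107), (-84, 10), (-78, 6), (-72, 5), (-66, 5), (-60, 5), (-54, 6), (-48, 4), (-42, 6), (-36, 4), (-30, 6), (-24, 6), (-18, 4), (-12, 4), (-6, 4), (0, 6), (6, 7), (12, 5), (18, 5), (24, 7), (30, 7), (36, 4), (42, 6), (48, 6), (54, 3), (60, 4), (66, 4), (72, 5), (78, 510), (84, 531), (90, 538), (96, 539), (102, 528), (108, 531), (114, 531), (120, 531), (126, 532)]
60 [(-126, 2), (-120, -2), (-114, 92), (-108, 40), (-102, 5), (-90, 106), (-84, 7), (-78, 4), (-72, 5), (-66, 5), (-60, 4), (-54, 7), (-48, 3), (-42, 5), (-36, 3), (-30, 4), (-24, 6), (-18, 6), (-12, 6), (-6, 3), (0, 7), (6, 5), (12, 5), (18, 5), (24, 5), (30, 5), (36, 5), (42, 5), (48, 5), (54, 5), (60, 4), (66, 5), (72, 6), (78, 4), (84, 91), (90, 96), (96, 98), (102, 96), (108, 98), (114, 96), (120, 96)]
now [0.5709 0.3018 0.228 ] yaw 23.79 down err deg 0.16 F [-1.  -1.2 -0.4] open 0.0299 t 6.4667
tool shift cm (cur axes) [-21.22   7.74  -2.87] rows 6
ay total -1.286 turn deg 73.7 -> final yaw 97.5
shift after turn [-8.71  7.74 19.56]
```

move_arm([
  {"gripper": 0.3, "dx": -3.54, "dy": 0, "dz": -0.48, "ax": 0, "ay": 0, "az": 0},
  {"gripper": 0.3, "dx": -3.54, "dy": 0, "dz": -0.48, "ax": 0, "ay": 0, "az": 0},
  {"gripper": 0.3, "dx": -3.54, "dy": 0, "dz": -0.48, "ax": 0, "ay": 0, "az": 0},
  {"gripper": 0.3, "dx": -3.54, "dy": 0, "dz": -0.48, "ax": 0, "ay": 0, "az": 0},
  {"gripper": 0.3, "dx": -3.54, "dy": 0, "dz": -0.48, "ax": 0, "ay": 0, "az": 0},
  {"gripper": 0.3, "dx": -3.54, "dy": 0, "dz": -0.48, "ax": 0, "ay": 0, "az": 0},
  {"gripper": 0.3, "dx": 0, "dy": 0, "dz": 0, "ax": 0, "ay": 0.123, "az": 0},
  {"gripper": 0.3, "dx": 0, "dy": 0, "dz": 0, "ax": 0, "ay": 0.123, "az": 0},
  {"gripper": 0.3, "dx": 0, "dy": 0, "dz": 0, "ax": 0, "ay": 0.123, "az": 0},
  {"gripper": 0.3, "dx": 0, "dy": 0, "dz": 0, "ax": 0, "ay": 0.123, "az": 0},
])

```text
time_s: 7.3
ee_pos: [0.3873, 0.1893, 0.2251]
orientation: [[0.997, -0.002, 0.083], [-0.083, -0.001, 0.997], [-0.002, -1.0, -0.001]]
force: [0.1, -0.2, -0.2]
opening: 0.0666
```

move_arm([
  {"gripper": 0.3, "dx": 0, "dy": 0, "dz": 0, "ax": 0, "ay": 0.123, "az": 0},
  {"gripper": 0.3, "dx": 0, "dy": 0, "dz": 0, "ax": 0, "ay": 0.123, "az": 0},
  {"gripper": 0.3, "dx": 0, "dy": 0, "dz": 0, "ax": 0, "ay": 0.123, "az": 0},
  {"gripper": 0.3, "dx": 0, "dy": 0, "dz": 0, "ax": 0, "ay": 0.123, "az": 0},
  {"gripper": 0.3, "dx": 0, "dy": 0, "dz": 0, "ax": 0, "ay": 0.123, "az": 0},
  {"gripper": 0.3, "dx": 0, "dy": 0, "dz": 0, "ax": 0, "ay": 0.123, "az": 0},
  {"gripper": 0.3, "dx": 0, "dy": 0, "dz": 0, "ax": 0, "ay": 0.123, "az": 0},
  {"gripper": 0.3, "dx": 0, "dy": 0, "dz": 0, "ax": 0, "ay": 0.123, "az": 0},
  {"gripper": 0.3, "dx": 0, "dy": 0, "dz": 0, "ax": 0, "ay": 0.123, "az": 0},
  {"gripper": 0.3, "dx": 0, "dy": 0, "dz": 0, "ax": 0, "ay": 0.123, "az": 0},
])

```text
time_s: 8.13
ee_pos: [0.3873, 0.1894, 0.2249]
orientation: [[0.255, -0.003, 0.967], [-0.967, -0.001, 0.255], [0.0, -1.0, -0.003]]
force: [-0.1, 0.5, 0.1]
opening: 0.0663
```

move_arm([
  {"gripper": 0.3, "dx": 0, "dy": 0, "dz": 0, "ax": 0, "ay": 0.123, "az": 0},
  {"gripper": 0.3, "dx": 0, "dy": 0, "dz": 0, "ax": 0, "ay": 0, "az": 0},
  {"gripper": 0.3, "dx": 0, "dy": 0, "dz": 0, "ax": 0, "ay": 0, "az": 0},
])

```text
time_s: 8.38
ee_pos: [0.3876, 0.1894, 0.2252]
orientation: [[0.144, -0.002, 0.99], [-0.99, -0.001, 0.144], [0.0, -1.0, -0.002]]
force: [-0.1, -0.0, 0.2]
opening: 0.0664
```

```bash
python3 - <<'E'
from h import *
plan([.3885,.190,.025],-82.5)
for n in ('top','side','wrist'): snap(n,n+'3.png')
print(env.read_state()['joint_pos'].round(1))
E
```

```text
now [0.3876 0.1894 0.2252] yaw -81.7 down err deg 0.11 F [-0.1 -0.   0.2] open 0.0664 t 8.3833
tool shift cm (cur axes) [-0.05 20.02  0.13] rows 6
ay total 0.014 turn deg -0.8 -> final yaw -82.5
shift after turn [-0.05 20.02  0.13]
[ 17.2  12.9 115.4   0.   51.8  99. ]
```

View pics/wrist3.png

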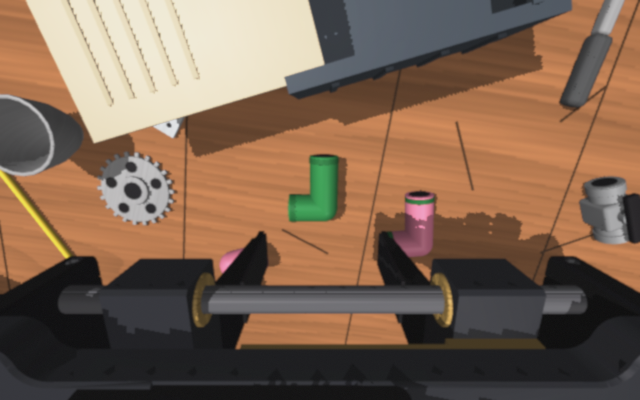

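View pics/top3.png

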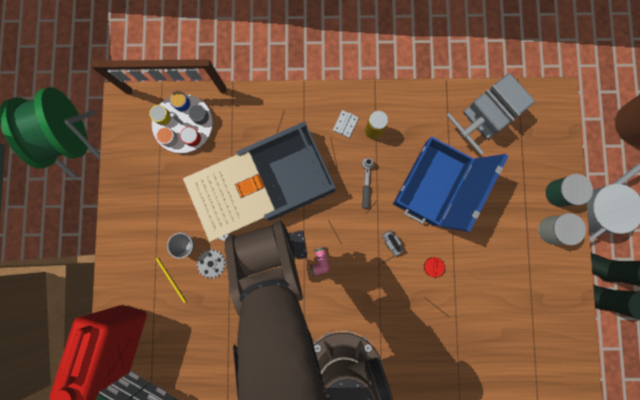

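```bash
python3 - <<'E'
from h import *
d=load('wrist'); m=green(d,(270,360,140,235)); q=maskpts(d,m,.017); print(len(q),cv2.minAreaRect((q*1000).astype(np.float32)))
for p in [(309,165,.017),(338,165,.017),(307,195,.017),(337,195,.017)]: print(ray(d,*p).round(4))
P=cloud(d); q=P[m&(P[...,2]>.012)]; print(cv2.minAreaRect((q[:,:2]*1000).astype(np.float32)))
E
```

```text
2106 ((375.96954345703125, 200.1920623779297), (79.42691802978516, 57.30324172973633), 6.557724952697754)
[0.4041 0.2084 0.017 ]
[0.409  0.1743 0.017 ]
[0.3672 0.2059 0.017 ]
[0.3725 0.1697 0.017 ]
((379.11065673828125, 199.86981201171875), (75.69137573242188, 55.0042724609375), 6.37567663192749)
```

move_arm([
  {"gripper": 0.3, "dx": 0, "dy": 3.8, "dz": 0.1, "ax": 0, "ay": 0.02, "az": 0},
  {"gripper": 0.3, "dx": 0, "dy": 3.8, "dz": 0, "ax": 0, "ay": 0, "az": 0},
  {"gripper": 0.3, "dx": 0, "dy": 3.8, "dz": 0, "ax": 0, "ay": 0, "az": 0},
  {"gripper": 0.3, "dx": 0, "dy": 3.8, "dz": 0, "ax": 0, "ay": 0, "az": 0},
  {"gripper": 0.3, "dx": 0, "dy": 3.3, "dz": 0, "ax": 0, "ay": 0, "az": 0},
  {"gripper": 0.3, "dx": 0, "dy": 1.5, "dz": 0, "ax": 0, "ay": 0, "az": 0},
  {"gripper": 0.3, "dx": 0, "dy": 0, "dz": 0, "ax": 0, "ay": 0, "az": 0},
  {"gripper": 0.8, "dx": 0, "dy": 0, "dz": 0, "ax": 0, "ay": 0, "az": 0},
  {"gripper": 0.8, "dx": 0, "dy": 0, "dz": 0, "ax": 0, "ay": 0, "az": 0},
  {"gripper": 0.8, "dx": 0, "dy": 0, "dz": 0, "ax": 0, "ay": 0, "az": 0},
], squeeze=25)

```text
time_s: 9.37
ee_pos: [0.3898, 0.1899, 0.0272]
orientation: [[0.121, 0.002, 0.993], [-0.993, 0.001, 0.121], [-0.0, -1.0, 0.002]]
force: [0.6, 0.5, -1.0]
opening: 0.0519
```

move_arm([
  {"gripper": 0.8, "dx": 0, "dy": 0, "dz": 0, "ax": 0, "ay": 0, "az": 0},
  {"gripper": 0.8, "dx": 0, "dy": 0, "dz": 0, "ax": 0, "ay": 0, "az": 0},
  {"gripper": 0.8, "dx": 0, "dy": -0.5, "dz": 0, "ax": 0, "ay": 0, "az": 0},
  {"gripper": 0.8, "dx": 0, "dy": -3, "dz": 0, "ax": 0, "ay": 0, "az": 0},
  {"gripper": 0.8, "dx": 0, "dy": -3.5, "dz": 0, "ax": 0, "ay": 0, "az": 0},
  {"gripper": 0.8, "dx": 0, "dy": -4, "dz": 0, "ax": 0, "ay": 0, "az": 0},
  {"gripper": 0.8, "dx": 0, "dy": -4, "dz": 0, "ax": 0, "ay": 0, "az": 0},
  {"gripper": 0.8, "dx": 0, "dy": -3, "dz": 0, "ax": 0, "ay": 0, "az": 0},
  {"gripper": 0.8, "dx": 0, "dy": 0, "dz": 0, "ax": 0, "ay": 0, "az": 0},
])

```text
time_s: 10.12
ee_pos: [0.3907, 0.1902, 0.2117]
orientation: [[0.121, 0.009, 0.993], [-0.993, 0.003, 0.121], [-0.002, -1.0, 0.009]]
force: [0.1, -0.3, 0.1]
opening: 0.0337
```

```bash
python3 - <<'E'
from h import *
plan([*fromcase(0,-.035),.2],23.8)
snap('wrist','wrist4.png')
E
```

```text
now [0.3907 0.1902 0.2117] yaw -83.06 down err deg 0.55 F [ 0.1 -0.3  0.1] open 0.0337 t 10.1167
tool shift cm (cur axes) [ 8.03  1.38 24.34] rows 7
ay total 1.277 turn deg -73.1 -> final yaw -156.2
shift after turn [-20.96   1.38  14.74]
```

View pics/wrist4.png

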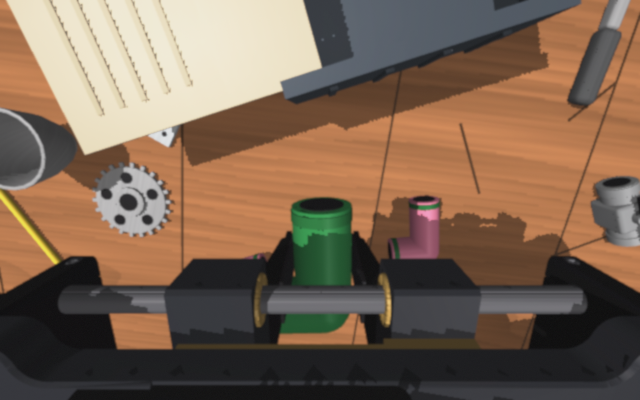

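move_arm([
  {"gripper": 0.8, "dx": 1.15, "dy": 0, "dz": 3.48, "ax": 0, "ay": 0, "az": 0},
  {"gripper": 0.8, "dx": 1.15, "dy": 0, "dz": 3.48, "ax": 0, "ay": 0, "az": 0},
  {"gripper": 0.8, "dx": 1.15, "dy": 0, "dz": 3.48, "ax": 0, "ay": 0, "az": 0},
  {"gripper": 0.8, "dx": 1.15, "dy": 0, "dz": 3.48, "ax": 0, "ay": 0, "az": 0},
  {"gripper": 0.8, "dx": 1.15, "dy": 0, "dz": 3.48, "ax": 0, "ay": 0, "az": 0},
  {"gripper": 0.8, "dx": 1.15, "dy": 0, "dz": 3.48, "ax": 0, "ay": 0, "az": 0},
  {"gripper": 0.8, "dx": 1.15, "dy": 0, "dz": 3.48, "ax": 0, "ay": 0, "az": 0},
  {"gripper": 0.8, "dx": 0, "dy": 0, "dz": 0, "ax": 0, "ay": -0.124, "az": 0},
  {"gripper": 0.8, "dx": 0, "dy": 0, "dz": 0, "ax": 0, "ay": -0.124, "az": 0},
  {"gripper": 0.8, "dx": 0, "dy": 0, "dz": 0, "ax": 0, "ay": -0.124, "az": 0},
])

```text
time_s: 11.0
ee_pos: [0.6405, 0.1386, 0.2036]
orientation: [[0.478, -0.003, 0.878], [-0.878, -0.0, 0.478], [-0.001, -1.0, -0.003]]
force: [0.3, 0.7, -2.0]
opening: 0.0335
```

move_arm([
  {"gripper": 0.8, "dx": 0, "dy": 0, "dz": 0, "ax": 0, "ay": -0.124, "az": 0},
  {"gripper": 0.8, "dx": 0, "dy": 0, "dz": 0, "ax": 0, "ay": -0.124, "az": 0},
  {"gripper": 0.8, "dx": 0, "dy": 0, "dz": 0, "ax": 0, "ay": -0.124, "az": 0},
  {"gripper": 0.8, "dx": 0, "dy": 0, "dz": 0, "ax": 0, "ay": -0.124, "az": 0},
  {"gripper": 0.8, "dx": 0, "dy": 0, "dz": 0, "ax": 0, "ay": -0.124, "az": 0},
  {"gripper": 0.8, "dx": 0, "dy": 0, "dz": 0, "ax": 0, "ay": -0.124, "az": 0},
  {"gripper": 0.8, "dx": 0, "dy": 0, "dz": 0, "ax": 0, "ay": -0.124, "az": 0},
  {"gripper": 0.8, "dx": 0, "dy": 0, "dz": 0, "ax": 0, "ay": -0.124, "az": 0},
  {"gripper": 0.8, "dx": 0, "dy": 0, "dz": 0, "ax": 0, "ay": -0.124, "az": 0},
  {"gripper": 0.8, "dx": 0, "dy": 0, "dz": 0, "ax": 0, "ay": -0.124, "az": 0},
])

```text
time_s: 11.83
ee_pos: [0.6401, 0.139, 0.2042]
orientation: [[0.986, -0.003, -0.167], [0.167, -0.0, 0.986], [-0.003, -1.0, 0.0]]
force: [0.3, -0.3, -1.4]
opening: 0.0333
```

move_arm([
  {"gripper": 0.8, "dx": 0, "dy": 0, "dz": 0, "ax": 0, "ay": -0.124, "az": 0},
  {"gripper": 0.8, "dx": 0, "dy": 0, "dz": 0, "ax": 0, "ay": -0.124, "az": 0},
  {"gripper": 0.8, "dx": 0, "dy": 0, "dz": 0, "ax": 0, "ay": 0, "az": 0},
  {"gripper": 0.8, "dx": 0, "dy": 0, "dz": 0, "ax": 0, "ay": 0, "az": 0},
])

```text
time_s: 12.17
ee_pos: [0.6403, 0.139, 0.2047]
orientation: [[0.919, -0.002, -0.395], [0.395, -0.0, 0.919], [-0.002, -1.0, 0.001]]
force: [-0.4, -0.4, -0.1]
opening: 0.0335
```

```bash
python3 - <<'E'
from h import *
plan([*fromcase(0,-.035),.05],23.8)
snap('wrist','wrist5.png')
E
```

```text
now [0.6403 0.139  0.2047] yaw 23.27 down err deg 0.11 F [-0.4 -0.4 -0.1] open 0.0335 t 12.1667
tool shift cm (cur axes) [2.300e-01 1.547e+01 1.000e-02] rows 4
ay total -0.009 turn deg 0.5 -> final yaw 23.8
shift after turn [ 0.23 15.47  0.  ]
```

View pics/wrist5.png

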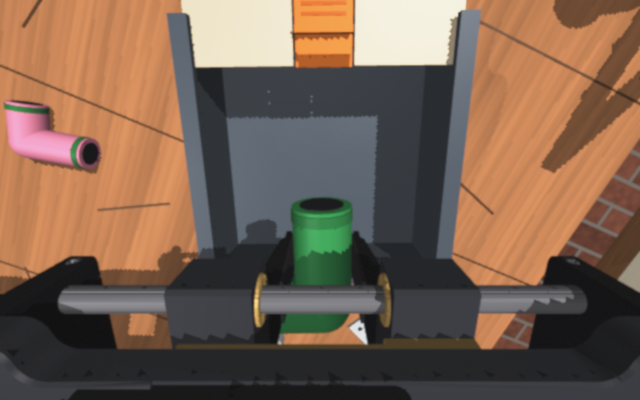

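move_arm([
  {"gripper": 0.8, "dx": 0.2, "dy": 3, "dz": 1.3, "ax": 0, "ay": -0.01, "az": 0},
  {"gripper": 0.8, "dx": 0, "dy": 3.5, "dz": 0, "ax": 0, "ay": 0, "az": 0},
  {"gripper": 0.8, "dx": 0, "dy": 3.5, "dz": 0, "ax": 0, "ay": 0, "az": 0},
  {"gripper": 0.8, "dx": 0, "dy": 3, "dz": 0, "ax": 0, "ay": 0, "az": 0},
  {"gripper": 0.8, "dx": 0, "dy": 0, "dz": 0, "ax": 0, "ay": 0, "az": 0},
  {"gripper": 0.8, "dx": 0, "dy": 0, "dz": 0, "ax": 0, "ay": 0, "az": 0},
])

```text
time_s: 12.72
ee_pos: [0.6369, 0.1517, 0.075]
orientation: [[0.914, -0.003, -0.406], [0.406, -0.0, 0.914], [-0.003, -1.0, 0.001]]
force: [0.1, 0.1, -1.2]
opening: 0.0332
```

move_arm([
  {"gripper": 0.8, "dx": 0, "dy": 2, "dz": 0, "ax": 0, "ay": 0, "az": 0},
  {"gripper": 0.8, "dx": 0, "dy": 1.5, "dz": 0, "ax": 0, "ay": 0, "az": 0},
  {"gripper": 0.8, "dx": 0, "dy": 0, "dz": 0, "ax": 0, "ay": 0, "az": 0},
])

```text
time_s: 12.97
ee_pos: [0.6373, 0.1517, 0.0409]
orientation: [[0.914, -0.001, -0.406], [0.406, -0.0, 0.914], [-0.0, -1.0, 0.0]]
force: [-0.7, -0.7, -0.7]
opening: 0.0334
```

move_arm([
  {"gripper": 0.8, "dx": 0, "dy": 0, "dz": -1.0, "ax": 0, "ay": 0, "az": 0},
  {"gripper": 0.8, "dx": 0, "dy": 0.4, "dz": -0.8, "ax": 0, "ay": 0, "az": 0},
  {"gripper": 0.8, "dx": 0, "dy": 0.4, "dz": 0, "ax": 0, "ay": 0, "az": 0},
  {"gripper": 0.8, "dx": 0, "dy": 0, "dz": 0, "ax": 0, "ay": 0, "az": 0},
  {"gripper": 0.8, "dx": 0, "dy": 0, "dz": 0, "ax": 0, "ay": 0, "az": 0},
])

```text
time_s: 13.38
ee_pos: [0.6458, 0.1348, 0.0341]
orientation: [[0.913, 0.003, -0.407], [0.407, 0.0, 0.913], [0.002, -1.0, -0.001]]
force: [2.5, -2.8, 4.2]
opening: 0.0338
```

move_arm([
  {"gripper": 0.4, "dx": 0, "dy": 0, "dz": 0, "ax": 0, "ay": 0, "az": 0},
  {"gripper": 0.4, "dx": 0, "dy": 0, "dz": 0, "ax": 0, "ay": 0, "az": 0},
  {"gripper": 0.4, "dx": 0, "dy": 0, "dz": 0, "ax": 0, "ay": 0, "az": 0},
  {"gripper": 0.4, "dx": 0, "dy": -2, "dz": 0, "ax": 0, "ay": 0, "az": 0},
  {"gripper": 0.4, "dx": 0, "dy": -4, "dz": 0, "ax": 0, "ay": 0, "az": 0},
  {"gripper": 0.4, "dx": 0, "dy": -4, "dz": 0, "ax": 0, "ay": 0, "az": 0},
  {"gripper": 0.4, "dx": 0, "dy": -4, "dz": 0, "ax": 0, "ay": 0, "az": 0},
  {"gripper": 0.4, "dx": 0, "dy": -3, "dz": 0, "ax": 0, "ay": 0, "az": 0},
  {"gripper": 0.4, "dx": 0, "dy": 0, "dz": 0, "ax": 0, "ay": 0, "az": 0},
])

```text
time_s: 14.13
ee_pos: [0.6465, 0.1359, 0.2097]
orientation: [[0.913, 0.009, -0.408], [0.408, 0.001, 0.913], [0.009, -1.0, -0.003]]
force: [0.6, 0.1, 0.1]
opening: 0.0567
```

```bash
python3 - <<'E'
from h import *
for n in ('top','side','wrist'): snap(n,n+'6.png')
d=load('top');P=cloud(d);z=P[...,2]
k=np.zeros(z.shape,bool);k[220:266,370:418]=1
for h in (.012,.03,.045):
    q=P[k&(z>h)&(z<.08)][:,:2]; print(h,len(q),cv2.minAreaRect((q*1000).astype(np.float32)),q.mean(0))
d=load('side');P=cloud(d);z=P[...,2]
k=(abs(P[...,0]-.4)<.06)&(abs(P[...,1]+.16)<.06)
for h in (.012,.03,.045):
    q=P[k&(z>h)&(z<.08)][:,:2]; print(h,len(q),cv2.minAreaRect((q*1000).astype(np.float32)),q.mean(0))
plan([.403,-.160,.2],-59)
E
```

```text
0.012 299 ((420.1419372558594, -194.4038848876953), (76.43579864501953, 119.69393920898438), 25.82640838623047) [ 0.40352128 -0.15855456]
0.03 262 ((417.0483093261719, -194.45155334472656), (76.20750427246094, 118.302001953125), 22.470043182373047) [ 0.40358086 -0.15973787]
0.045 98 ((424.36785888671875, -200.13327026367188), (59.07138442993164, 106.99474334716797), 27.170461654663086) [ 0.40573029 -0.16296104]
0.012 484 ((402.08563232421875, -163.35391235351562), (77.70287322998047, 40.019309997558594), 31.74968719482422) [ 0.39779032 -0.1696859 ]
0.03 376 ((402.7935791015625, -162.93331909179688), (76.26576232910156, 39.657142639160156), 30.80455780029297) [ 0.39899289 -0.16751398]
0.045 133 ((403.31573486328125, -162.63726806640625), (60.67548751831055, 14.486812591552734), 30.782909393310547) [ 0.40197088 -0.16373102]
now [0.6442 0.1355 0.2023] yaw 24.07 down err deg 0.05 F [-0.7  0.2 -0.3] open 0.0568 t 14.2833
tool shift cm (cur axes) [-34.08   0.25 -17.14] rows 9
ay total 1.45 turn deg -83.1 -> final yaw -59.0
shift after turn [ 12.91   0.25 -35.89]
```

View pics/wrist6.png

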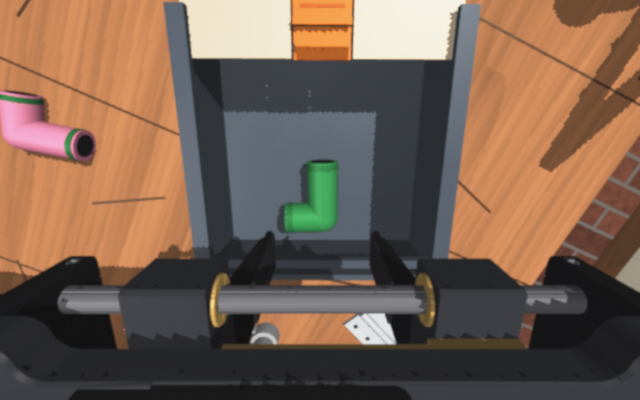

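View pics/top6.png

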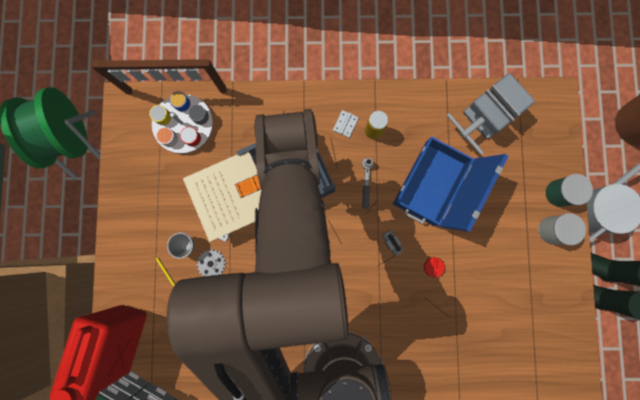

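move_arm([
  {"gripper": 0.3, "dx": -3.41, "dy": 0, "dz": -1.71, "ax": 0, "ay": 0, "az": 0},
  {"gripper": 0.3, "dx": -3.41, "dy": 0, "dz": -1.71, "ax": 0, "ay": 0, "az": 0},
  {"gripper": 0.3, "dx": -3.41, "dy": 0, "dz": -1.71, "ax": 0, "ay": 0, "az": 0},
  {"gripper": 0.3, "dx": -3.41, "dy": 0, "dz": -1.71, "ax": 0, "ay": 0, "az": 0},
  {"gripper": 0.3, "dx": -3.41, "dy": 0, "dz": -1.71, "ax": 0, "ay": 0, "az": 0},
  {"gripper": 0.3, "dx": -3.41, "dy": 0, "dz": -1.71, "ax": 0, "ay": 0, "az": 0},
  {"gripper": 0.3, "dx": -3.41, "dy": 0, "dz": -1.71, "ax": 0, "ay": 0, "az": 0},
  {"gripper": 0.3, "dx": -3.41, "dy": 0, "dz": -1.71, "ax": 0, "ay": 0, "az": 0},
  {"gripper": 0.3, "dx": -3.41, "dy": 0, "dz": -1.71, "ax": 0, "ay": 0, "az": 0},
  {"gripper": 0.3, "dx": -3.41, "dy": 0, "dz": -1.71, "ax": 0, "ay": 0, "az": 0},
])

```text
time_s: 15.12
ee_pos: [0.4011, -0.1604, 0.2015]
orientation: [[0.913, -0.003, -0.408], [0.408, 0.002, 0.913], [-0.002, -1.0, 0.003]]
force: [0.9, -0.4, -0.3]
opening: 0.0668
```

move_arm([
  {"gripper": 0.3, "dx": 0, "dy": 0, "dz": 0, "ax": 0, "ay": 0.121, "az": 0},
  {"gripper": 0.3, "dx": 0, "dy": 0, "dz": 0, "ax": 0, "ay": 0.121, "az": 0},
  {"gripper": 0.3, "dx": 0, "dy": 0, "dz": 0, "ax": 0, "ay": 0.121, "az": 0},
  {"gripper": 0.3, "dx": 0, "dy": 0, "dz": 0, "ax": 0, "ay": 0.121, "az": 0},
  {"gripper": 0.3, "dx": 0, "dy": 0, "dz": 0, "ax": 0, "ay": 0.121, "az": 0},
  {"gripper": 0.3, "dx": 0, "dy": 0, "dz": 0, "ax": 0, "ay": 0.121, "az": 0},
  {"gripper": 0.3, "dx": 0, "dy": 0, "dz": 0, "ax": 0, "ay": 0.121, "az": 0},
  {"gripper": 0.3, "dx": 0, "dy": 0, "dz": 0, "ax": 0, "ay": 0.121, "az": 0},
  {"gripper": 0.3, "dx": 0, "dy": 0, "dz": 0, "ax": 0, "ay": 0.121, "az": 0},
  {"gripper": 0.3, "dx": 0, "dy": 0, "dz": 0, "ax": 0, "ay": 0.121, "az": 0},
])

```text
time_s: 15.95
ee_pos: [0.4024, -0.1594, 0.2014]
orientation: [[0.7, -0.003, 0.715], [-0.715, 0.002, 0.7], [-0.003, -1.0, -0.001]]
force: [0.1, -0.8, -0.2]
opening: 0.0663
```

move_arm([
  {"gripper": 0.3, "dx": 0, "dy": 0, "dz": 0, "ax": 0, "ay": 0.121, "az": 0},
  {"gripper": 0.3, "dx": 0, "dy": 0, "dz": 0, "ax": 0, "ay": 0.121, "az": 0},
  {"gripper": 0.3, "dx": 0, "dy": 0, "dz": 0, "ax": 0, "ay": 0, "az": 0},
  {"gripper": 0.3, "dx": 0, "dy": 0, "dz": 0, "ax": 0, "ay": 0, "az": 0},
])

```text
time_s: 16.28
ee_pos: [0.4027, -0.1595, 0.2019]
orientation: [[0.516, -0.002, 0.856], [-0.856, 0.001, 0.516], [-0.002, -1.0, -0.001]]
force: [-0.1, -0.3, 0.7]
opening: 0.0668
```

```bash
python3 - <<'E'
from h import *
for n in ('top','side','wrist'): snap(n,n+'7.png')
for n in ('side','wrist'):
  d=load(n);P=cloud(d);z=P[...,2]
  k=(abs(P[...,0]-.4)<.06)&(abs(P[...,1]+.16)<.06)
  for h in (.012,.03,.045):
    q=P[k&(z>h)&(z<.062)][:,:2]; print(n,h,len(q),cv2.minAreaRect((q*1000).astype(np.float32)))
plan([.403,-.161,.027],-59)
E
```

```text
side 0.012 488 ((402.3230285644531, -163.41259765625), (77.0003662109375, 40.334014892578125), 32.21156692504883)
side 0.03 378 ((402.4422302246094, -162.86102294921875), (76.15989685058594, 39.73783874511719), 31.05011749267578)
side 0.045 134 ((403.40130615234375, -162.7552032470703), (61.8785285949707, 15.222514152526855), 30.442371368408203)
wrist 0.012 2434 ((402.9125671386719, -162.355712890625), (76.84858703613281, 40.03145217895508), 31.445384979248047)
wrist 0.03 2209 ((402.81658935546875, -162.26177978515625), (76.66336059570312, 39.97530746459961), 32.26995849609375)
wrist 0.045 806 ((403.30291748046875, -162.00596618652344), (59.08915328979492, 15.54062557220459), 30.740768432617188)
now [ 0.4029 -0.1597  0.2025] yaw -58.95 down err deg 0.06 F [-0.3 -0.7  0.9] open 0.0666 t 16.4333
tool shift cm (cur axes) [ 0.13 17.55 -0.05] rows 5
ay total 0.001 turn deg -0.0 -> final yaw -59.0
shift after turn [ 0.13 17.55 -0.05]
```

View pics/wrist7.png

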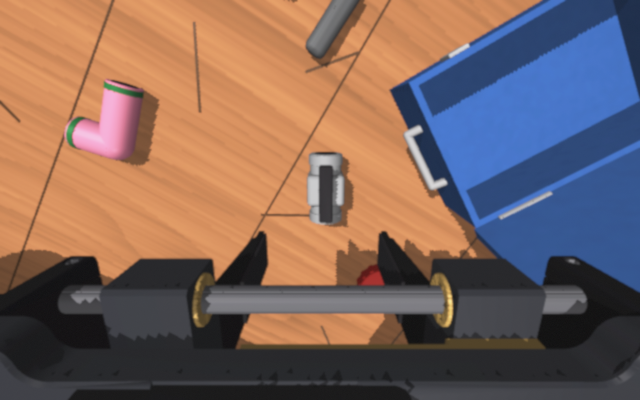

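View pics/top7.png

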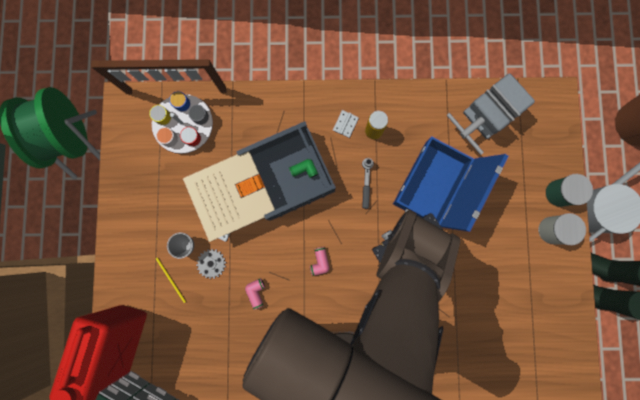

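move_arm([
  {"gripper": 0.3, "dx": 0.2, "dy": 3.8, "dz": 0, "ax": 0, "ay": 0, "az": 0},
  {"gripper": 0.3, "dx": 0, "dy": 3.8, "dz": 0, "ax": 0, "ay": 0, "az": 0},
  {"gripper": 0.3, "dx": 0, "dy": 3.8, "dz": 0, "ax": 0, "ay": 0, "az": 0},
  {"gripper": 0.3, "dx": 0, "dy": 3.8, "dz": 0, "ax": 0, "ay": 0, "az": 0},
  {"gripper": 0.3, "dx": 0, "dy": 1.6, "dz": 0, "ax": 0, "ay": 0, "az": 0},
  {"gripper": 0.3, "dx": 0, "dy": 0.4, "dz": 0, "ax": 0, "ay": 0, "az": 0},
  {"gripper": 0.8, "dx": 0, "dy": 0, "dz": 0, "ax": 0, "ay": 0, "az": 0},
  {"gripper": 0.8, "dx": 0, "dy": 0, "dz": 0, "ax": 0, "ay": 0, "az": 0},
  {"gripper": 0.8, "dx": 0, "dy": 0, "dz": 0, "ax": 0, "ay": 0, "az": 0},
  {"gripper": 0.8, "dx": 0, "dy": 0, "dz": 0, "ax": 0, "ay": 0, "az": 0},
], squeeze=25)

```text
time_s: 17.27
ee_pos: [0.4047, -0.1618, 0.0322]
orientation: [[0.514, 0.002, 0.858], [-0.858, -0.001, 0.514], [0.002, -1.0, 0.001]]
force: [0.7, -0.1, 1.0]
opening: 0.0452
```

move_arm([
  {"gripper": 0.8, "dx": 0, "dy": 0, "dz": 0, "ax": 0, "ay": 0, "az": 0},
  {"gripper": 0.8, "dx": 0, "dy": 0, "dz": 0, "ax": 0, "ay": 0, "az": 0},
  {"gripper": 0.8, "dx": 0, "dy": -0.5, "dz": 0, "ax": 0, "ay": 0, "az": 0},
  {"gripper": 0.8, "dx": 0, "dy": -3, "dz": 0, "ax": 0, "ay": 0, "az": 0},
  {"gripper": 0.8, "dx": 0, "dy": -3.5, "dz": 0, "ax": 0, "ay": 0, "az": 0},
  {"gripper": 0.8, "dx": 0, "dy": -4, "dz": 0, "ax": 0, "ay": 0, "az": 0},
  {"gripper": 0.8, "dx": 0, "dy": -4, "dz": 0, "ax": 0, "ay": 0, "az": 0},
  {"gripper": 0.8, "dx": 0, "dy": -3, "dz": 0, "ax": 0, "ay": 0, "az": 0},
  {"gripper": 0.8, "dx": 0, "dy": 0, "dz": 0, "ax": 0, "ay": 0, "az": 0},
])

```text
time_s: 18.02
ee_pos: [0.4055, -0.1622, 0.2166]
orientation: [[0.513, 0.008, 0.858], [-0.858, -0.005, 0.513], [0.008, -1.0, 0.005]]
force: [-0.3, 0.3, -0.9]
opening: 0.0401
```

```bash
python3 - <<'E'
from h import *
plan([*fromcase(0,.035),.21],23.8)
snap('wrist','wrist8.png')
E
```

```text
now [ 0.4055 -0.1622  0.2166] yaw -59.12 down err deg 0.54 F [-0.3  0.3 -0.9] open 0.0401 t 18.0167
tool shift cm (cur axes) [-20.74   0.66  36.68] rows 10
ay total -1.447 turn deg 82.9 -> final yaw 23.8
shift after turn [33.84  0.66 25.11]
```

View pics/wrist8.png

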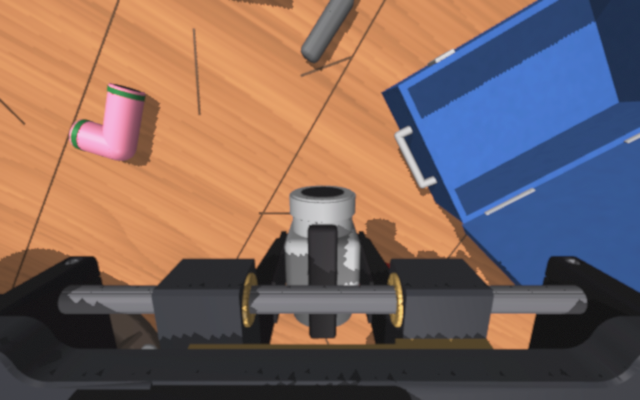

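move_arm([
  {"gripper": 0.8, "dx": -1.885, "dy": 0, "dz": 3.335, "ax": 0, "ay": 0, "az": 0},
  {"gripper": 0.8, "dx": -1.885, "dy": 0, "dz": 3.335, "ax": 0, "ay": 0, "az": 0},
  {"gripper": 0.8, "dx": -1.885, "dy": 0, "dz": 3.335, "ax": 0, "ay": 0, "az": 0},
  {"gripper": 0.8, "dx": -1.885, "dy": 0, "dz": 3.335, "ax": 0, "ay": 0, "az": 0},
  {"gripper": 0.8, "dx": -1.885, "dy": 0, "dz": 3.335, "ax": 0, "ay": 0, "az": 0},
  {"gripper": 0.8, "dx": -1.885, "dy": 0, "dz": 3.335, "ax": 0, "ay": 0, "az": 0},
  {"gripper": 0.8, "dx": -1.885, "dy": 0, "dz": 3.335, "ax": 0, "ay": 0, "az": 0},
  {"gripper": 0.8, "dx": -1.885, "dy": 0, "dz": 3.335, "ax": 0, "ay": 0, "az": 0},
  {"gripper": 0.8, "dx": -1.885, "dy": 0, "dz": 3.335, "ax": 0, "ay": 0, "az": 0},
  {"gripper": 0.8, "dx": -1.885, "dy": 0, "dz": 3.335, "ax": 0, "ay": 0, "az": 0},
])

```text
time_s: 18.9
ee_pos: [0.5936, 0.1732, 0.2093]
orientation: [[0.513, -0.002, 0.858], [-0.858, -0.0, 0.513], [-0.001, -1.0, -0.002]]
force: [0.7, -1.3, -1.6]
opening: 0.0397
```

move_arm([
  {"gripper": 0.8, "dx": -1.885, "dy": 0, "dz": 3.335, "ax": 0, "ay": 0, "az": 0},
  {"gripper": 0.8, "dx": 0, "dy": 0, "dz": 0, "ax": 0, "ay": -0.1206, "az": 0},
  {"gripper": 0.8, "dx": 0, "dy": 0, "dz": 0, "ax": 0, "ay": -0.1206, "az": 0},
  {"gripper": 0.8, "dx": 0, "dy": 0, "dz": 0, "ax": 0, "ay": -0.1206, "az": 0},
  {"gripper": 0.8, "dx": 0, "dy": 0, "dz": 0, "ax": 0, "ay": -0.1206, "az": 0},
  {"gripper": 0.8, "dx": 0, "dy": 0, "dz": 0, "ax": 0, "ay": -0.1206, "az": 0},
  {"gripper": 0.8, "dx": 0, "dy": 0, "dz": 0, "ax": 0, "ay": -0.1206, "az": 0},
  {"gripper": 0.8, "dx": 0, "dy": 0, "dz": 0, "ax": 0, "ay": -0.1206, "az": 0},
  {"gripper": 0.8, "dx": 0, "dy": 0, "dz": 0, "ax": 0, "ay": -0.1206, "az": 0},
  {"gripper": 0.8, "dx": 0, "dy": 0, "dz": 0, "ax": 0, "ay": -0.1206, "az": 0},
])

```text
time_s: 19.73
ee_pos: [0.6119, 0.2045, 0.2091]
orientation: [[0.998, -0.003, -0.059], [0.059, -0.001, 0.998], [-0.003, -1.0, -0.0]]
force: [0.1, 0.9, -1.3]
opening: 0.0401
```

move_arm([
  {"gripper": 0.8, "dx": 0, "dy": 0, "dz": 0, "ax": 0, "ay": -0.1206, "az": 0},
  {"gripper": 0.8, "dx": 0, "dy": 0, "dz": 0, "ax": 0, "ay": -0.1206, "az": 0},
  {"gripper": 0.8, "dx": 0, "dy": 0, "dz": 0, "ax": 0, "ay": -0.1206, "az": 0},
  {"gripper": 0.8, "dx": 0, "dy": 0, "dz": 0, "ax": 0, "ay": 0, "az": 0},
  {"gripper": 0.8, "dx": 0, "dy": 0, "dz": 0, "ax": 0, "ay": 0, "az": 0},
])

```text
time_s: 20.15
ee_pos: [0.6122, 0.2046, 0.2097]
orientation: [[0.917, -0.002, -0.4], [0.4, -0.0, 0.917], [-0.002, -1.0, 0.0]]
force: [-0.0, 0.4, -1.6]
opening: 0.0402
```

```bash
python3 - <<'E'
from h import *
plan([*fromcase(0,.035),.04],23.8)
snap('wrist','wrist9.png')
E
```

```text
now [0.6122 0.2046 0.2097] yaw 23.57 down err deg 0.11 F [-0.   0.4 -1.6] open 0.0402 t 20.15
tool shift cm (cur axes) [ 0.17 16.97 -0.12] rows 5
ay total -0.004 turn deg 0.2 -> final yaw 23.8
shift after turn [ 0.17 16.97 -0.13]
```

View pics/wrist9.png

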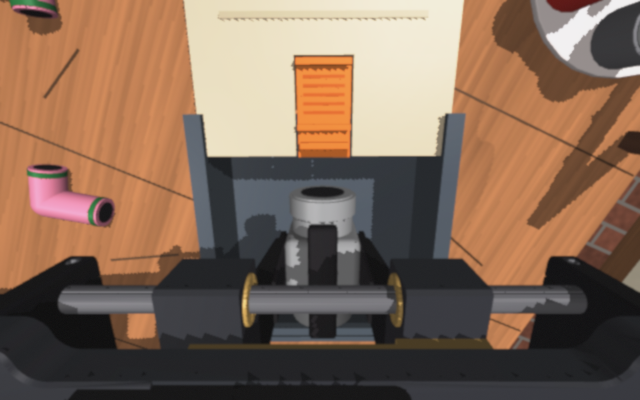

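move_arm([
  {"gripper": 0.8, "dx": 0.17, "dy": 3, "dz": -0.15, "ax": 0, "ay": 0, "az": 0},
  {"gripper": 0.8, "dx": 0, "dy": 3.5, "dz": 0, "ax": 0, "ay": 0, "az": 0},
  {"gripper": 0.8, "dx": 0, "dy": 3.5, "dz": 0, "ax": 0, "ay": 0, "az": 0},
  {"gripper": 0.8, "dx": 0, "dy": 2.5, "dz": 0, "ax": 0, "ay": 0, "az": 0},
  {"gripper": 0.8, "dx": 0, "dy": 2, "dz": 0, "ax": 0, "ay": 0, "az": 0},
  {"gripper": 0.8, "dx": 0, "dy": 1.5, "dz": 0, "ax": 0, "ay": 0, "az": 0},
  {"gripper": 0.8, "dx": 0, "dy": 0.6, "dz": 0, "ax": 0, "ay": 0, "az": 0},
  {"gripper": 0.8, "dx": 0, "dy": 0, "dz": 0, "ax": 0, "ay": 0, "az": 0},
  {"gripper": 0.8, "dx": 0, "dy": 0, "dz": 0, "ax": 0, "ay": 0, "az": 0},
])

```text
time_s: 20.95
ee_pos: [0.615, 0.204, 0.0453]
orientation: [[0.916, 0.0, -0.402], [0.402, 0.0, 0.916], [0.0, -1.0, 0.0]]
force: [0.2, -0.8, -1.3]
opening: 0.0399
```

move_arm([
  {"gripper": 0.8, "dx": 0, "dy": 0.5, "dz": 0, "ax": 0, "ay": 0, "az": 0},
  {"gripper": 0.8, "dx": 0, "dy": 0, "dz": 0, "ax": 0, "ay": 0, "az": 0},
  {"gripper": 0.8, "dx": 0, "dy": 0, "dz": 0, "ax": 0, "ay": 0, "az": 0},
])

```text
time_s: 21.2
ee_pos: [0.6149, 0.2041, 0.0405]
orientation: [[0.915, 0.001, -0.403], [0.403, 0.0, 0.915], [0.001, -1.0, -0.0]]
force: [-0.1, 0.5, -1.1]
opening: 0.0397
```

move_arm([
  {"gripper": 0.8, "dx": 0, "dy": 0.2, "dz": 0, "ax": 0, "ay": 0, "az": 0},
  {"gripper": 0.8, "dx": 0, "dy": 0, "dz": 0, "ax": 0, "ay": 0, "az": 0},
  {"gripper": 0.35, "dx": 0, "dy": 0, "dz": 0, "ax": 0, "ay": 0, "az": 0},
  {"gripper": 0.35, "dx": 0, "dy": 0, "dz": 0, "ax": 0, "ay": 0, "az": 0},
  {"gripper": 0.35, "dx": 0, "dy": 0, "dz": 0, "ax": 0, "ay": 0, "az": 0},
  {"gripper": 0.35, "dx": 0, "dy": -2, "dz": 0, "ax": 0, "ay": 0, "az": 0},
  {"gripper": 0.35, "dx": 0, "dy": -4, "dz": 0, "ax": 0, "ay": 0, "az": 0},
  {"gripper": 0.35, "dx": 0, "dy": -4, "dz": 0, "ax": 0, "ay": 0, "az": 0},
  {"gripper": 0.35, "dx": 0, "dy": -4, "dz": 0, "ax": 0, "ay": 0, "az": 0},
  {"gripper": 1, "dx": 0, "dy": -2, "dz": 0, "ax": 0, "ay": 0, "az": 0},
])

```text
time_s: 22.03
ee_pos: [0.6158, 0.2043, 0.2032]
orientation: [[0.915, 0.006, -0.403], [0.403, 0.001, 0.915], [0.006, -1.0, -0.001]]
force: [-0.5, -0.0, 1.0]
opening: 0.0593
```

move_arm([
  {"gripper": 1, "dx": 0, "dy": 0, "dz": 0, "ax": 0, "ay": 0, "az": 0},
  {"gripper": 1, "dx": 0, "dy": 0, "dz": 0, "ax": 0, "ay": 0, "az": 0},
])

```text
time_s: 22.2
ee_pos: [0.6149, 0.2041, 0.1991]
orientation: [[0.915, 0.002, -0.403], [0.403, 0.001, 0.915], [0.002, -1.0, -0.0]]
force: [-0.0, 0.8, 0.5]
opening: 0.0471
```

```bash
python3 - <<'E'
from h import *
plan([*fromcase(0,.1315),.13],23.8)
for n in ('top','side','wrist'): snap(n,n+'10.png')
E
```

```text
now [0.6149 0.2041 0.1991] yaw 23.79 down err deg 0.14 F [-0.   0.8  0.5] open 0.0471 t 22.2
tool shift cm (cur axes) [-0.12  6.91  9.69] rows 3
ay total -0.0 turn deg 0.0 -> final yaw 23.8
shift after turn [-0.11  6.91  9.69]
```

View pics/wrist10.png

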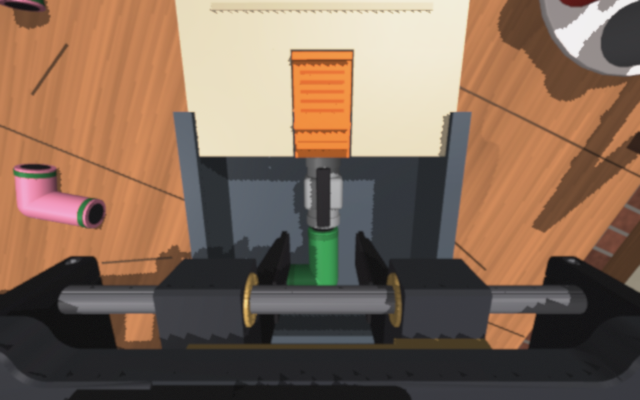

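View pics/side10.png

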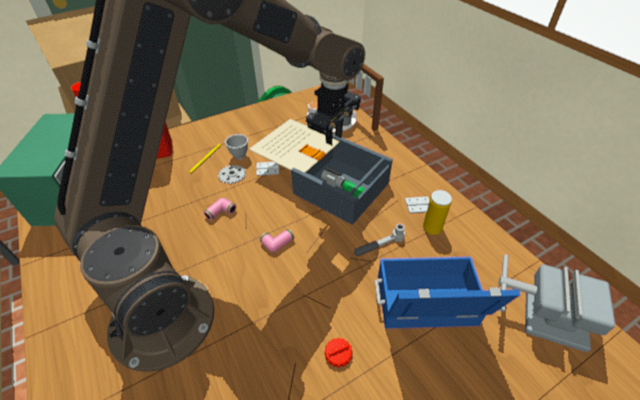

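move_arm([
  {"gripper": 1, "dx": -0.1, "dy": 0, "dz": 3.1, "ax": 0, "ay": 0, "az": 0},
  {"gripper": 1, "dx": 0, "dy": 0, "dz": 3.1, "ax": 0, "ay": 0, "az": 0},
  {"gripper": 1, "dx": 0, "dy": 0, "dz": 3.0, "ax": 0, "ay": 0, "az": 0},
  {"gripper": 1, "dx": 0, "dy": 3, "dz": 0, "ax": 0, "ay": 0, "az": 0},
  {"gripper": 1, "dx": 0, "dy": 3, "dz": 0, "ax": 0, "ay": 0, "az": 0},
  {"gripper": 1, "dx": 0, "dy": 1.4, "dz": 0, "ax": 0, "ay": 0, "az": 0},
  {"gripper": 1, "dx": 0, "dy": 0, "dz": 0, "ax": 0, "ay": 0, "az": 0},
  {"gripper": 1, "dx": 0, "dy": 0, "dz": 0, "ax": 0, "ay": 0, "az": 0},
])

```text
time_s: 23.02
ee_pos: [0.5764, 0.2876, 0.1226]
orientation: [[0.915, -0.003, -0.403], [0.403, -0.001, 0.915], [-0.003, -1.0, 0.0]]
force: [-0.3, -0.7, -0.3]
opening: 0.0004
```

```bash
python3 - <<'E'
from h import *
plan([*fromcase(0,.1265),.111],23.8)
E
```

```text
now [0.5764 0.2876 0.1226] yaw 23.79 down err deg 0.17 F [-0.3 -0.7 -0.3] open 0.0004 t 23.0167
tool shift cm (cur axes) [ 0.06  1.16 -0.01] rows 1
ay total -0.0 turn deg 0.0 -> final yaw 23.8
shift after turn [ 0.06  1.16 -0.01]
```

move_arm([
  {"gripper": 1, "dx": 0, "dy": 0.7, "dz": 0, "ax": 0, "ay": 0, "az": 0},
  {"gripper": 1, "dx": 0, "dy": 0.5, "dz": 0, "ax": 0, "ay": 0, "az": 0},
  {"gripper": 1, "dx": 0, "dy": 0, "dz": 0, "ax": 0, "ay": 0, "az": 0},
  {"gripper": 1, "dx": 0, "dy": 0, "dz": -0.5, "ax": 0, "ay": 0, "az": 0},
  {"gripper": 1, "dx": 0, "dy": 0, "dz": -0.8, "ax": 0, "ay": 0, "az": 0},
  {"gripper": 1, "dx": 0, "dy": 0, "dz": -1, "ax": 0, "ay": 0, "az": 0},
  {"gripper": 1, "dx": 0, "dy": 0, "dz": -1, "ax": 0, "ay": 0, "az": 0},
  {"gripper": 1, "dx": 0, "dy": 0, "dz": -1, "ax": 0, "ay": 0, "az": 0},
])

```text
time_s: 23.68
ee_pos: [0.5948, 0.2473, 0.1124]
orientation: [[0.915, 0.001, -0.403], [0.403, 0.0, 0.915], [0.001, -1.0, 0.0]]
force: [0.8, 3.6, 5.4]
opening: 0.0004
```

move_arm([
  {"gripper": 1, "dx": 0, "dy": 0, "dz": -1.4, "ax": 0, "ay": 0, "az": 0},
  {"gripper": 1, "dx": 0, "dy": 0, "dz": -1.4, "ax": 0, "ay": 0, "az": 0},
  {"gripper": 1, "dx": 0, "dy": 0, "dz": -1.4, "ax": 0, "ay": 0, "az": 0},
  {"gripper": 1, "dx": 0, "dy": 0, "dz": -1.4, "ax": 0, "ay": 0, "az": 0},
  {"gripper": 1, "dx": 0, "dy": 0, "dz": -1.4, "ax": 0, "ay": 0, "az": 0},
  {"gripper": 1, "dx": 0, "dy": 0, "dz": -1.4, "ax": 0, "ay": 0, "az": 0},
  {"gripper": 1, "dx": 0, "dy": 0, "dz": -1.2, "ax": 0, "ay": 0, "az": 0},
  {"gripper": 1, "dx": 0, "dy": 0.5, "dz": -0.3, "ax": 0, "ay": 0, "az": 0},
  {"gripper": 1, "dx": 0, "dy": 0, "dz": 0, "ax": 0, "ay": 0, "az": 0},
])

```text
time_s: 24.43
ee_pos: [0.6349, 0.1559, 0.1067]
orientation: [[0.915, 0.001, -0.402], [0.402, -0.001, 0.915], [0.0, -1.0, -0.001]]
force: [2.3, -1.0, 8.5]
opening: -0.0
```

move_arm([
  {"gripper": 1, "dx": 0, "dy": 0, "dz": -0.7, "ax": 0, "ay": 0, "az": 0},
  {"gripper": 1, "dx": 0, "dy": 0, "dz": -0.8, "ax": 0, "ay": 0, "az": 0},
  {"gripper": 1, "dx": 0, "dy": 0, "dz": -0.8, "ax": 0, "ay": 0, "az": 0},
  {"gripper": 1, "dx": 0, "dy": 0, "dz": -0.8, "ax": 0, "ay": 0, "az": 0},
  {"gripper": 1, "dx": 0, "dy": 0, "dz": -0.7, "ax": 0, "ay": 0, "az": 0},
  {"gripper": 1, "dx": 0, "dy": 0, "dz": -0.5, "ax": 0, "ay": 0, "az": 0},
  {"gripper": 1, "dx": 0, "dy": 0, "dz": -0.4, "ax": 0, "ay": 0, "az": 0},
  {"gripper": 1, "dx": 0, "dy": 0, "dz": 0, "ax": 0, "ay": 0, "az": 0},
])

```text
time_s: 25.1
ee_pos: [0.6535, 0.1136, 0.1072]
orientation: [[0.915, 0.0, -0.403], [0.403, -0.0, 0.915], [0.0, -1.0, -0.0]]
force: [2.0, -0.2, 7.6]
opening: 0.0006
```

move_arm([
  {"gripper": 1, "dx": 0, "dy": 0, "dz": -0.3, "ax": 0, "ay": 0, "az": 0},
  {"gripper": 1, "dx": 0, "dy": 0, "dz": -0.3, "ax": 0, "ay": 0, "az": 0},
  {"gripper": 1, "dx": 0, "dy": 0, "dz": 0, "ax": 0, "ay": 0, "az": 0},
])

```text
time_s: 25.35
ee_pos: [0.6551, 0.1088, 0.107]
orientation: [[0.915, -0.001, -0.403], [0.403, 0.0, 0.915], [-0.001, -1.0, 0.001]]
force: [-1.1, 4.1, 7.2]
opening: 0.0005
```

move_arm([
  {"gripper": 1, "dx": 0, "dy": 0, "dz": -0.3, "ax": 0, "ay": 0, "az": 0},
  {"gripper": 1, "dx": 0, "dy": 0, "dz": 0, "ax": 0, "ay": 0, "az": 0},
  {"gripper": 1, "dx": 0, "dy": 0, "dz": 0, "ax": 0, "ay": 0, "az": 0},
])

```text
time_s: 25.6
ee_pos: [0.6559, 0.1067, 0.1069]
orientation: [[0.915, -0.002, -0.403], [0.403, 0.001, 0.915], [-0.002, -1.0, 0.002]]
force: [-2.9, 6.3, 8.5]
opening: 0.0006
```

move_arm([
  {"gripper": 1, "dx": 0, "dy": 0, "dz": -0.3, "ax": 0, "ay": 0, "az": 0},
  {"gripper": 1, "dx": 0, "dy": 0, "dz": 0, "ax": 0, "ay": 0, "az": 0},
  {"gripper": 1, "dx": 0, "dy": 0, "dz": 0, "ax": 0, "ay": 0, "az": 0},
])

```text
time_s: 25.85
ee_pos: [0.6561, 0.106, 0.1067]
orientation: [[0.915, -0.004, -0.403], [0.403, 0.003, 0.915], [-0.002, -1.0, 0.005]]
force: [-6.8, 19.2, 8.7]
opening: 0.0007
```

move_arm([
  {"gripper": 1, "dx": 0, "dy": -0.5, "dz": 0, "ax": 0, "ay": 0, "az": 0},
  {"gripper": 1, "dx": 0, "dy": -0.4, "dz": 0.3, "ax": 0, "ay": 0, "az": 0},
  {"gripper": 1, "dx": 0, "dy": -1, "dz": 0, "ax": 0, "ay": 0, "az": 0},
  {"gripper": 1, "dx": 0, "dy": -3, "dz": 0, "ax": 0, "ay": 0, "az": 0},
  {"gripper": 1, "dx": 0, "dy": -4, "dz": 0, "ax": 0, "ay": 0, "az": 0},
  {"gripper": 0.5, "dx": -3, "dy": -1, "dz": -2.5, "ax": 0, "ay": 0, "az": 0},
  {"gripper": 0.5, "dx": -3, "dy": 0, "dz": -2.5, "ax": 0, "ay": 0, "az": 0},
  {"gripper": 0.5, "dx": -3, "dy": 0, "dz": -2.5, "ax": 0, "ay": 0, "az": 0},
  {"gripper": 0.5, "dx": 0, "dy": 0, "dz": 0, "ax": 0, "ay": 0, "az": 0},
])

```text
time_s: 26.6
ee_pos: [0.6018, -0.0038, 0.2063]
orientation: [[0.916, -0.002, -0.4], [0.4, -0.001, 0.916], [-0.003, -1.0, -0.0]]
force: [-0.0, -0.5, -0.0]
opening: 0.0219
```

```bash
python3 - <<'E'
from h import *
for n in ('top','side','wrist'): snap(n,n+'11.png')
s=env.read_state(); print(s['ee_pos'],s['time_s'])
for n in ('wrist','side','top'):
    d=load(n);P=cloud(d);q=P[...,:2]-C;X=q@cx;Y=q@cyv;z=P[...,2]
    hsv=cv2.cvtColor(d['image'],cv2.COLOR_RGB2HSV);H,S,V=[hsv[...,i].astype(int) for i in range(3)]
    m=(H>4)&(H<16)&(S>180)&(V>100)&(abs(X)<.03)&(Y>-.125)&(Y<.15)&(z>.07)
    print(n,m.sum(),np.percentile(Y[m],[1,99]).round(4),np.percentile(X[m],[1,99]).round(4), np.median(z[m]), np.median(z[m&(Y>-.075)&(Y<-.045)]))
    m=(abs(X)<.08)&(abs(X)>.04)&(Y>-.06)&(Y<.2)&(z>.05)&(z<.13)
    if m.any(): print('cover Ymax',np.percentile(Y[m],99.5), 'z',np.median(z[m]))
E
```

```text
[0.60449274 0.00073277 0.20607417] 26.75
wrist 4176 [-0.1077 -0.036 ] [-0.0224  0.0199] 0.09825801557295624 0.0979488427028426
cover Ymax 0.01250024047483949 z 0.09778851049512491
side 9 [-0.1092 -0.035 ] [-0.0225  0.0101] 0.10072584905773341 nan
cover Ymax 0.1141329068014119 z 0.09722586218273177
top 265 [-0.1066 -0.0338] [-0.0193  0.0208] 0.09814362674191979 0.09709674732927565
cover Ymax 0.11587399935486468 z 0.09721335149332266
  return _methods._mean(a, axis=axis, dtype=dtype,
  ret = ret.dtype.type(ret / rcount)
```

View pics/wrist11.png

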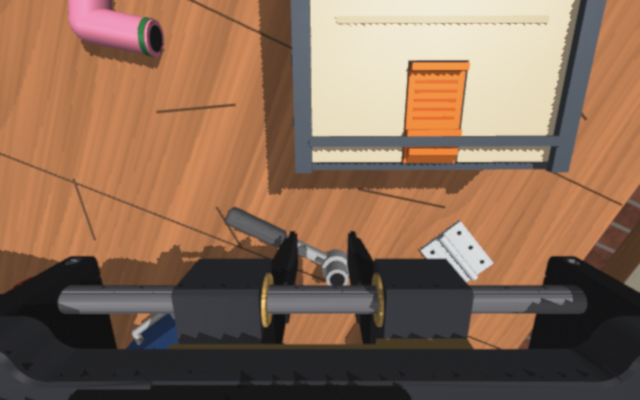

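View pics/side11.png

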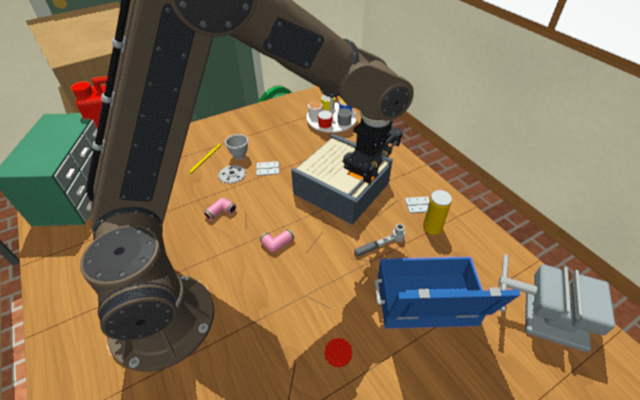

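View pics/top11.png

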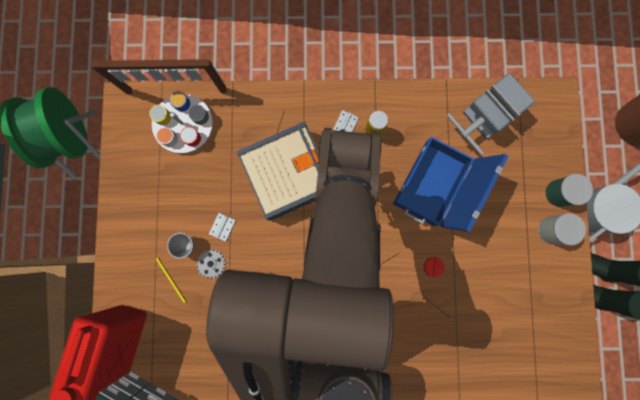

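```bash
python3 - <<'E'
from h import *
for n in ('side','wrist'):
    d=load(n);P=cloud(d);z=P[...,2]
    m=(P[...,0]>.47)&(P[...,0]<.73)&(P[...,1]<-.055)&(P[...,1]>-.14)&(z>.010)&(z<.056)
    q=P[m][:,:2]; print(n,len(q),cv2.minAreaRect((q*1000).astype(np.float32)))
    h=P[m&(z>.03)]; g=P[m&(z<.026)&(z>.012)]; 
    print('head',h[:,:2].mean(0),len(h),'grip',cv2.minAreaRect((g[:,:2]*1000).astype(np.float32)),g.mean(0))
d=load('top')
for u,v,h in [(367.6,161.5,.046),(365.6,208,.012),(367.6,184,.018)]: print(ray(d,u,v,h).round(4))
E
```

```text
side 422 ((593.6707763671875, -82.68225860595703), (32.419620513916016, 161.4913330078125), 83.62727355957031)
head [ 0.6570257  -0.09149933] 79 grip ((593.6707763671875, -82.68225860595703), (32.419620513916016, 161.4913330078125), 83.62727355957031) [ 0.58359917 -0.0866211   0.0182761 ]
wrist 2198 ((595.8798217773438, -85.67707824707031), (32.83135223388672, 163.95399475097656), 88.91960906982422)
head [ 0.6584688  -0.08392237] 417 grip ((595.8798217773438, -85.798583984375), (32.82093048095703, 163.933349609375), 89.0347671508789) [ 0.58159168 -0.08000111  0.01906309]
[ 0.6613 -0.0863  0.046 ]
[ 0.5155 -0.0801  0.012 ]
[ 0.5929 -0.0876  0.018 ]
```

```bash
python3 - <<'E'
from h import *
plan([.602,-.0845,.2],87)
E
```

```text
now [0.6045 0.0007 0.2061] yaw 23.71 down err deg 0.02 F [-1.  -0.5  0.1] open 0.0335 t 26.75
tool shift cm (cur axes) [-3.66  0.61 -7.7 ] rows 2
ay total -1.105 turn deg 63.3 -> final yaw 87.0
shift after turn [-8.52  0.61 -0.2 ]
```

move_arm([
  {"gripper": 0.4, "dx": -1.22, "dy": 0.2, "dz": -2.57, "ax": 0, "ay": 0, "az": 0},
  {"gripper": 0.4, "dx": -1.22, "dy": 0.2, "dz": -2.57, "ax": 0, "ay": 0, "az": 0},
  {"gripper": 0.4, "dx": -1.22, "dy": 0.2, "dz": -2.56, "ax": 0, "ay": 0, "az": 0},
  {"gripper": 0.4, "dx": 0, "dy": 0, "dz": 0, "ax": 0, "ay": -0.1228, "az": 0},
  {"gripper": 0.4, "dx": 0, "dy": 0, "dz": 0, "ax": 0, "ay": -0.1228, "az": 0},
  {"gripper": 0.4, "dx": 0, "dy": 0, "dz": 0, "ax": 0, "ay": -0.1228, "az": 0},
  {"gripper": 0.4, "dx": 0, "dy": 0, "dz": 0, "ax": 0, "ay": -0.1228, "az": 0},
  {"gripper": 0.4, "dx": 0, "dy": 0, "dz": 0, "ax": 0, "ay": -0.1228, "az": 0},
  {"gripper": 0.4, "dx": 0, "dy": 0, "dz": 0, "ax": 0, "ay": -0.1228, "az": 0},
  {"gripper": 0.4, "dx": 0, "dy": 0, "dz": 0, "ax": 0, "ay": -0.1228, "az": 0},
])

```text
time_s: 27.58
ee_pos: [0.6026, -0.0827, 0.1995]
orientation: [[0.284, -0.001, -0.959], [0.959, 0.0, 0.284], [-0.0, -1.0, 0.001]]
force: [0.3, 1.1, -0.2]
opening: 0.0574
```

move_arm([
  {"gripper": 0.4, "dx": 0, "dy": 0, "dz": 0, "ax": 0, "ay": -0.1228, "az": 0},
  {"gripper": 0.4, "dx": 0, "dy": 0, "dz": 0, "ax": 0, "ay": -0.1228, "az": 0},
  {"gripper": 0.4, "dx": 0, "dy": 0, "dz": 0, "ax": 0, "ay": 0, "az": 0},
  {"gripper": 0.4, "dx": 0, "dy": 0, "dz": 0, "ax": 0, "ay": 0, "az": 0},
])

```text
time_s: 27.92
ee_pos: [0.6024, -0.0829, 0.1996]
orientation: [[0.053, -0.001, -0.999], [0.999, 0.0, 0.053], [0.0, -1.0, 0.001]]
force: [-0.5, -0.5, 0.2]
opening: 0.057
```

```bash
python3 - <<'E'
from h import *
for n in ('side','wrist'): snap(n,n+'12.png')
plan([.602,-.0845,.02],87)
E
```

```text
now [ 0.6023 -0.0831  0.1997] yaw 86.93 down err deg 0.02 F [ 0.4  0.2 -1. ] open 0.0571 t 28.0167
tool shift cm (cur axes) [-0.14 17.97  0.02] rows 5
ay total -0.001 turn deg 0.1 -> final yaw 87.0
shift after turn [-0.14 17.97  0.02]
```

View pics/wrist12.png

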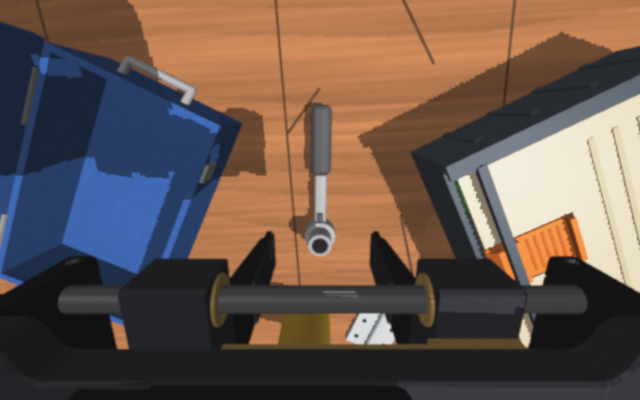

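View pics/side12.png

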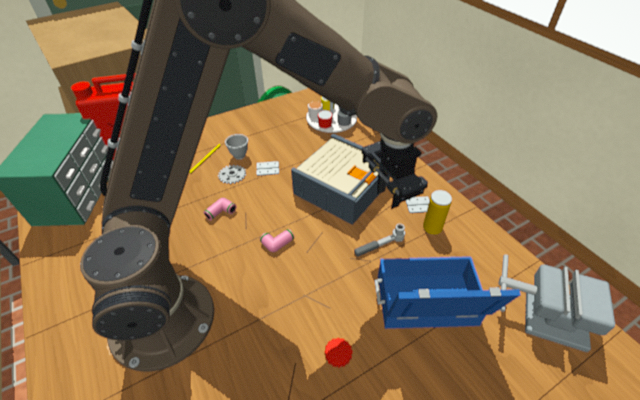

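```bash
python3 - <<'E'
from h import *
d=load('wrist');P=cloud(d)
for u,v,h in [(320,104,.015),(311,140,.012),(331,140,.012),(313,168,.012),(331,168,.012),(315,190,.012),(327,190,.012),(320,245,.046)]: print(u,v,ray(d,u,v,h).round(4),P[v,u].round(4))
z=P[...,2]
m=np.zeros(z.shape,bool);m[95:265,300:345]=1;m&=(z>.008)
q=P[m];b=np.round(q[:,0]/.02)*.02
for k in np.unique(b): s=q[b==k]; print(k.round(2),len(s),np.percentile(s[:,1],[3,50,97]).round(4),s[:,2].max().round(3))
E
```

```text
320 104 [ 0.5134 -0.0799  0.015 ] [ 5.129e-01 -7.990e-02  4.000e-04]
311 140 [ 0.5502 -0.0918  0.012 ] [ 5.512e-01 -9.230e-02 -3.000e-04]
331 140 [ 0.5514 -0.0699  0.012 ] [ 0.5511 -0.07    0.0155]
313 168 [ 0.5812 -0.0915  0.012 ] [ 0.58   -0.0913  0.0192]
331 168 [ 0.5823 -0.0714  0.012 ] [ 5.843e-01 -7.110e-02  4.000e-04]
315 190 [ 0.6067 -0.0908  0.012 ] [ 0.6061 -0.0908  0.0141]
327 190 [ 0.6074 -0.0771  0.012 ] [ 0.61   -0.0771  0.0013]
320 245 [ 0.66   -0.0879  0.046 ] [ 0.6593 -0.0878  0.0477]
0.52 300 [-0.0886 -0.0789 -0.069 ] 0.022
0.54 385 [-0.0898 -0.0798 -0.0697] 0.023
0.56 373 [-0.0913 -0.0808 -0.0705] 0.023
0.58 321 [-0.0931 -0.0828 -0.0726] 0.023
0.6 211 [-0.0905 -0.0841 -0.0778] 0.018
0.62 201 [-0.0917 -0.0854 -0.0789] 0.018
0.64 409 [-0.099  -0.0873 -0.0768] 0.048
0.66 558 [-0.1039 -0.0874 -0.072 ] 0.05
0.68 26 [-0.0939 -0.088  -0.0801] 0.048
```

move_arm([
  {"gripper": 0.4, "dx": -0.1, "dy": 3.8, "dz": -0.05, "ax": 0, "ay": 0.012, "az": 0},
  {"gripper": 0.4, "dx": 0, "dy": 3.8, "dz": 0, "ax": 0, "ay": 0, "az": 0},
  {"gripper": 0.4, "dx": 0, "dy": 3.8, "dz": 0, "ax": 0, "ay": 0, "az": 0},
  {"gripper": 0.4, "dx": 0, "dy": 3.8, "dz": 0, "ax": 0, "ay": 0, "az": 0},
  {"gripper": 0.4, "dx": 0, "dy": 1.8, "dz": 0, "ax": 0, "ay": 0, "az": 0},
  {"gripper": 0.4, "dx": 0, "dy": 0.6, "dz": 0, "ax": 0, "ay": 0, "az": 0},
  {"gripper": 0.4, "dx": 0, "dy": 0.2, "dz": 0, "ax": 0, "ay": 0, "az": 0},
  {"gripper": 0.4, "dx": 0, "dy": 0, "dz": 0, "ax": 0, "ay": 0, "az": 0},
  {"gripper": 0.4, "dx": 0, "dy": 0, "dz": 0, "ax": 0, "ay": 0, "az": 0},
])

```text
time_s: 28.77
ee_pos: [0.6033, -0.0847, 0.0234]
orientation: [[0.063, 0.002, -0.998], [0.998, -0.0, 0.063], [-0.0, -1.0, -0.002]]
force: [-0.0, -0.4, -0.2]
opening: 0.057
```

move_arm([
  {"gripper": 0.4, "dx": 0, "dy": 0.25, "dz": 0, "ax": 0, "ay": 0, "az": 0},
  {"gripper": 0.4, "dx": 0, "dy": 0, "dz": 0, "ax": 0, "ay": 0, "az": 0},
  {"gripper": 1, "dx": 0, "dy": 0, "dz": 0, "ax": 0, "ay": 0, "az": 0},
  {"gripper": 1, "dx": 0, "dy": 0, "dz": 0, "ax": 0, "ay": 0, "az": 0},
  {"gripper": 1, "dx": 0, "dy": 0, "dz": 0, "ax": 0, "ay": 0, "az": 0},
  {"gripper": 1, "dx": 0, "dy": 0, "dz": 0, "ax": 0, "ay": 0, "az": 0},
  {"gripper": 1, "dx": 0, "dy": 0, "dz": 0, "ax": 0, "ay": 0, "az": 0},
  {"gripper": 1, "dx": 0, "dy": 0, "dz": 0, "ax": 0, "ay": 0, "az": 0},
], squeeze=45)

```text
time_s: 29.43
ee_pos: [0.6025, -0.0846, 0.0194]
orientation: [[0.062, 0.0, -0.998], [0.998, 0.0, 0.062], [0.0, -1.0, -0.0]]
force: [-0.1, -0.2, 0.2]
opening: 0.0226
```

move_arm([
  {"gripper": 1, "dx": 0, "dy": -0.5, "dz": 0, "ax": 0, "ay": 0, "az": 0},
  {"gripper": 1, "dx": 0, "dy": -2, "dz": 0, "ax": 0, "ay": 0, "az": 0},
  {"gripper": 1, "dx": 0, "dy": -3, "dz": 0, "ax": 0, "ay": 0, "az": 0},
  {"gripper": 1, "dx": 0, "dy": -3.5, "dz": 0, "ax": 0, "ay": 0, "az": 0},
  {"gripper": 1, "dx": 0, "dy": -3.5, "dz": 0, "ax": 0, "ay": 0, "az": 0},
  {"gripper": 1, "dx": 0, "dy": -3, "dz": 0, "ax": 0, "ay": 0, "az": 0},
  {"gripper": 1, "dx": 0, "dy": -2, "dz": 0, "ax": 0, "ay": 0, "az": 0},
  {"gripper": 1, "dx": 0, "dy": 0, "dz": 0, "ax": 0, "ay": 0, "az": 0},
])

```text
time_s: 30.1
ee_pos: [0.6037, -0.0848, 0.1988]
orientation: [[0.062, 0.006, -0.998], [0.998, -0.001, 0.062], [-0.001, -1.0, -0.006]]
force: [0.0, -0.3, -3.7]
opening: 0.0134
```

```bash
python3 - <<'E'
from h import *
for n in ('side','wrist'): snap(n,n+'13.png')
d=load('side');P=cloud(d);z=P[...,2]
hsv=cv2.cvtColor(d['image'],cv2.COLOR_RGB2HSV);H,S,V=[hsv[...,i].astype(int) for i in range(3)]
b=(H>100)&(H<125)&(S>120)&(P[...,0]>.4)&(P[...,0]<.8)&(P[...,1]<-.15)&(P[...,1]>-.5)
for lo,hi in ((.072,.09),(-.002,.012)):
    q=P[b&(z>lo)&(z<hi)][:,:2]; print(lo,len(q),cv2.minAreaRect((q*1000).astype(np.float32)))
# candidates check in box frame
yaw=np.radians(-29.3);bx=np.array([np.cos(yaw),np.sin(yaw)]);by=np.array([-bx[1],bx[0]])
for B in [(.595,-.292)]:
    q=P[...,:2]-np.array(B);X=q@bx;Y=q@by
    m=b&(z>.074)&(z<.085)&(abs(X)<.13)&(abs(Y)<.09); print('rim X',np.percentile(X[m],[1,99]),'Y',np.percentile(Y[m],[1,99]))
    m=b&(z<.012)&(z>0); print('floor X',np.percentile(X[m],[1,99]),'Y',np.percentile(Y[m],[1,99]))
    m=b&(z>.1); print('lid X',np.percentile(X[m],[1,99]),'Y',np.percentile(Y[m],[1,99]))
    for k in np.arange(.09,.24,.02):
        mm=b&(abs(z-k)<.01); print(k.round(2),mm.sum(),np.percentile(Y[mm],[5,50,95]).round(3))
plan([.603,-.27,.2],60.7)
E
```

```text
0.072 581 ((588.4037475585938, -295.8973388671875), (164.2335968017578, 234.7537078857422), 60.35318374633789)
-0.002 1564 ((591.8345947265625, -291.78533935546875), (148.15406799316406, 232.630859375), 60.874847412109375)
rim X [-0.1195484   0.11294475] Y [-0.08731482  0.07413673]
floor X [-0.10192812  0.10957308] Y [-0.07448074  0.07159495]
lid X [-0.12126445  0.1119406 ] Y [-0.12135851 -0.09090687]
0.09 368 [-0.091 -0.087  0.07 ]
0.11 248 [-0.096 -0.093 -0.091]
0.13 279 [-0.101 -0.098 -0.096]
0.15 292 [-0.105 -0.103 -0.101]
0.17 304 [-0.11  -0.108 -0.105]
0.19 329 [-0.115 -0.113 -0.11 ]
0.21 347 [-0.12  -0.118 -0.115]
0.23 638 [-0.121 -0.117 -0.11 ]
now [ 0.6022 -0.0845  0.1942] yaw 86.43 down err deg 0.01 F [ 0.5 -0.  -3.7] open 0.0138 t 30.2
tool shift cm (cur axes) [-18.51  -0.58  -1.24] rows 5
ay total 0.449 turn deg -25.7 -> final yaw 60.7
shift after turn [-16.14  -0.58  -9.15]
```

View pics/wrist13.png

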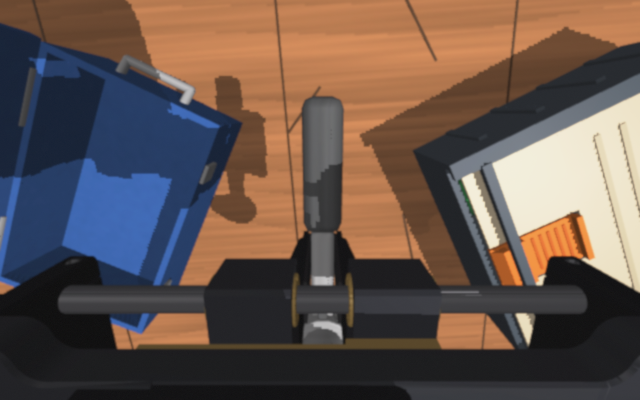

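View pics/side13.png

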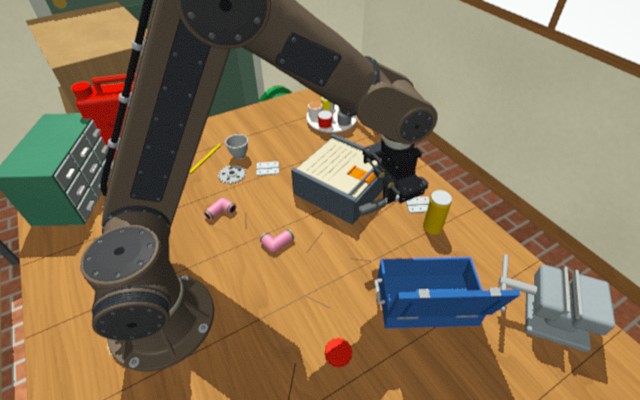

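```bash
cat >> h.py <<'E'
B=np.array([.5926,-.2905]);BY=np.radians(-29.4);bx=np.array([np.cos(BY),np.sin(BY)]);by=np.array([-bx[1],bx[0]])
def frombox(a,b): return B+a*bx+b*by
def tobox(p): q=np.array(p)[:2]-B; return np.array([q@bx,q@by])
E
python3 - <<'E'
from h import *
plan([*frombox(.005,.03),.195],60.6)
E
```

```text
now [ 0.6022 -0.0845  0.1942] yaw 86.43 down err deg 0.01 F [ 0.5 -0.  -3.7] open 0.0138 t 30.2
tool shift cm (cur axes) [-18.14  -0.08  -2.09] rows 5
ay total 0.451 turn deg -25.8 -> final yaw 60.6
shift after turn [-15.42  -0.08  -9.78]
```

move_arm([
  {"gripper": 1, "dx": -2.5, "dy": 0, "dz": -0.3, "ax": 0, "ay": 0, "az": 0},
  {"gripper": 1, "dx": -3.2, "dy": 0, "dz": -0.36, "ax": 0, "ay": 0, "az": 0},
  {"gripper": 1, "dx": -3.4, "dy": 0, "dz": -0.38, "ax": 0, "ay": 0, "az": 0},
  {"gripper": 1, "dx": -3.4, "dy": 0, "dz": -0.38, "ax": 0, "ay": 0, "az": 0},
  {"gripper": 1, "dx": -3.2, "dy": 0, "dz": -0.36, "ax": 0, "ay": 0, "az": 0},
  {"gripper": 1, "dx": -2.44, "dy": 0, "dz": -0.3, "ax": 0, "ay": 0, "az": 0},
  {"gripper": 1, "dx": 0, "dy": 0, "dz": 0, "ax": 0, "ay": 0.113, "az": 0},
  {"gripper": 1, "dx": 0, "dy": 0, "dz": 0, "ax": 0, "ay": 0.113, "az": 0},
  {"gripper": 1, "dx": 0, "dy": 0, "dz": 0, "ax": 0, "ay": 0.113, "az": 0},
  {"gripper": 1, "dx": 0, "dy": 0, "dz": 0, "ax": 0, "ay": 0.113, "az": 0},
])

```text
time_s: 31.03
ee_pos: [0.6111, -0.2668, 0.1914]
orientation: [[0.497, -0.004, -0.868], [0.868, 0.002, 0.497], [0.0, -1.0, 0.005]]
force: [0.2, 0.0, -3.2]
opening: 0.0133
```

move_arm([
  {"gripper": 1, "dx": 0, "dy": 0, "dz": 0, "ax": 0, "ay": 0, "az": 0},
  {"gripper": 1, "dx": 0, "dy": 0, "dz": 0, "ax": 0, "ay": 0, "az": 0},
])

```text
time_s: 31.2
ee_pos: [0.6114, -0.2666, 0.1923]
orientation: [[0.489, -0.003, -0.872], [0.872, 0.002, 0.489], [0.0, -1.0, 0.003]]
force: [-0.2, -0.0, -3.4]
opening: 0.0134
```

```bash
python3 - <<'E'
from h import *
for n in ('side','wrist'): snap(n,n+'14.png')
plan([*frombox(.005,.03),.03],60.6)
E
```

```text
now [ 0.6117 -0.2667  0.1932] yaw 60.73 down err deg 0.1 F [-0.3  0.4 -3.9] open 0.0134 t 31.3
tool shift cm (cur axes) [-1.000e-02  1.632e+01 -3.000e-02] rows 5
ay total 0.002 turn deg -0.1 -> final yaw 60.6
shift after turn [-1.000e-02  1.632e+01 -3.000e-02]
```

View pics/wrist14.png

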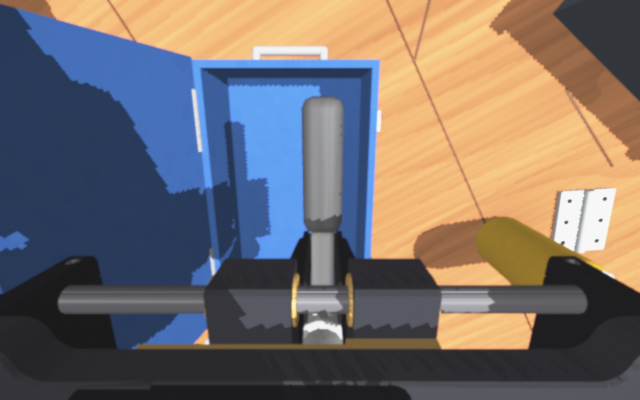

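View pics/side14.png

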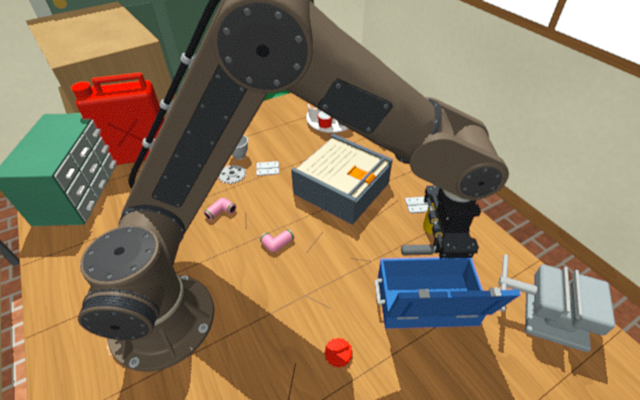

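move_arm([
  {"gripper": 1, "dx": 0, "dy": 3, "dz": 0, "ax": 0, "ay": 0, "az": 0},
  {"gripper": 1, "dx": 0, "dy": 3.5, "dz": 0, "ax": 0, "ay": 0, "az": 0},
  {"gripper": 1, "dx": 0, "dy": 3.5, "dz": 0, "ax": 0, "ay": 0, "az": 0},
  {"gripper": 1, "dx": 0, "dy": 2.5, "dz": 0, "ax": 0, "ay": 0, "az": 0},
  {"gripper": 1, "dx": 0, "dy": 2, "dz": 0, "ax": 0, "ay": 0, "az": 0},
  {"gripper": 1, "dx": 0, "dy": 1.2, "dz": 0, "ax": 0, "ay": 0, "az": 0},
  {"gripper": 1, "dx": 0, "dy": 0.5, "dz": 0, "ax": 0, "ay": 0, "az": 0},
  {"gripper": 1, "dx": 0, "dy": 0, "dz": 0, "ax": 0, "ay": 0, "az": 0},
  {"gripper": 1, "dx": 0, "dy": 0, "dz": 0, "ax": 0, "ay": 0, "az": 0},
])

```text
time_s: 32.05
ee_pos: [0.6124, -0.267, 0.033]
orientation: [[0.491, 0.001, -0.871], [0.871, -0.0, 0.491], [0.0, -1.0, -0.001]]
force: [0.7, -0.7, -3.1]
opening: 0.0132
```

move_arm([
  {"gripper": 1, "dx": 0, "dy": 0.3, "dz": 0, "ax": 0, "ay": 0, "az": 0},
  {"gripper": 1, "dx": 0, "dy": 0.3, "dz": 0, "ax": 0, "ay": 0, "az": 0},
  {"gripper": 1, "dx": 0, "dy": 0, "dz": 0, "ax": 0, "ay": 0, "az": 0},
  {"gripper": 1, "dx": 0, "dy": 0, "dz": 0, "ax": 0, "ay": 0, "az": 0},
])

```text
time_s: 32.38
ee_pos: [0.6129, -0.2673, 0.0316]
orientation: [[0.492, 0.004, -0.871], [0.871, -0.002, 0.492], [0.0, -1.0, -0.004]]
force: [-12.8, 6.7, 38.7]
opening: 0.0137
```

move_arm([
  {"gripper": 1, "dx": 0, "dy": -0.5, "dz": 0, "ax": 0, "ay": 0, "az": 0},
  {"gripper": 1, "dx": 0, "dy": 0, "dz": 0, "ax": 0, "ay": 0, "az": 0},
  {"gripper": 1, "dx": 0, "dy": 0, "dz": 0, "ax": 0, "ay": 0, "az": 0},
])

```text
time_s: 32.63
ee_pos: [0.6123, -0.2671, 0.0318]
orientation: [[0.492, 0.001, -0.871], [0.871, -0.0, 0.492], [0.0, -1.0, -0.001]]
force: [2.3, 3.0, 11.2]
opening: 0.0139
```

```bash
python3 - <<'E'
from h import *
for n in ('side','wrist','top'): snap(n,n+'15.png')
plan([*frombox(.005,.03),.03],60.6); print(env.read_state()['ft_torque'])
im=cv2.imread('pics/side15.png'); cv2.imwrite('pics/s15c.png',cv2.resize(im[150:350,360:560],None,fx=3,fy=3,interpolation=cv2.INTER_CUBIC))
E
```

```text
now [ 0.6123 -0.2671  0.0317] yaw 60.54 down err deg 0.05 F [-1.6  1.6  7.4] open 0.0134 t 32.7833
tool shift cm (cur axes) [-0.01  0.17  0.07] rows 1
ay total -0.001 turn deg 0.1 -> final yaw 60.6
shift after turn [-0.01  0.17  0.07]
[0.1909659  0.26035562 0.00666833]
```

View pics/s15c.png

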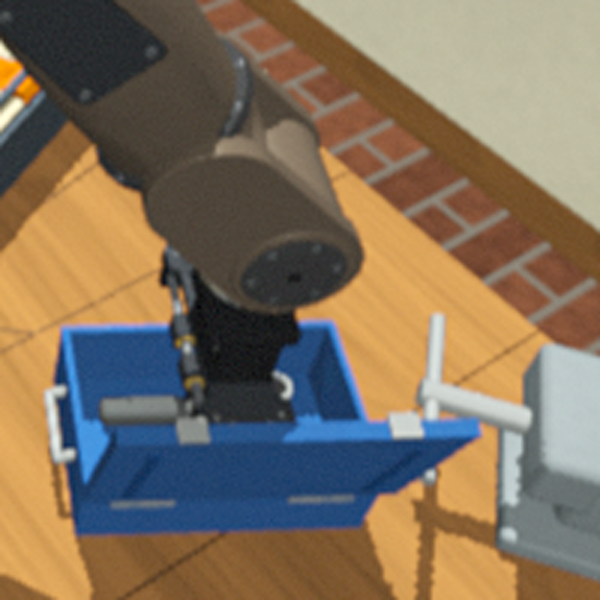

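View pics/wrist15.png

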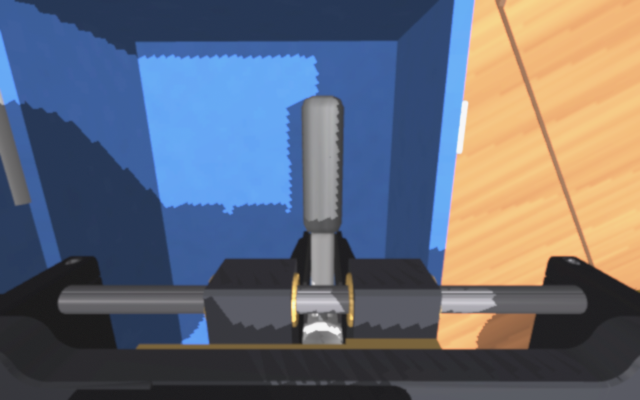

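move_arm([
  {"gripper": 0.68, "dx": 0, "dy": 0, "dz": 0, "ax": 0, "ay": 0, "az": 0},
  {"gripper": 0.68, "dx": 0, "dy": 0, "dz": 0, "ax": 0, "ay": 0, "az": 0},
  {"gripper": 0.68, "dx": 0, "dy": 0, "dz": 0, "ax": 0, "ay": 0, "az": 0},
  {"gripper": 0.68, "dx": 0, "dy": 0, "dz": 0, "ax": 0, "ay": 0, "az": 0},
])

```text
time_s: 33.12
ee_pos: [0.612, -0.2669, 0.0311]
orientation: [[0.492, -0.0, -0.871], [0.871, 0.0, 0.492], [0.0, -1.0, 0.0]]
force: [0.7, -0.3, -0.1]
opening: 0.0295
```

```bash
python3 - <<'E'
from h import *
snap('wrist','wrist16.png')
print(env.read_state()['force'],env.read_state()['opening'])
E
```

```text
[-0.09136999 -0.09694327 -0.72770486] 0.02954038442406873
```

View pics/wrist16.png

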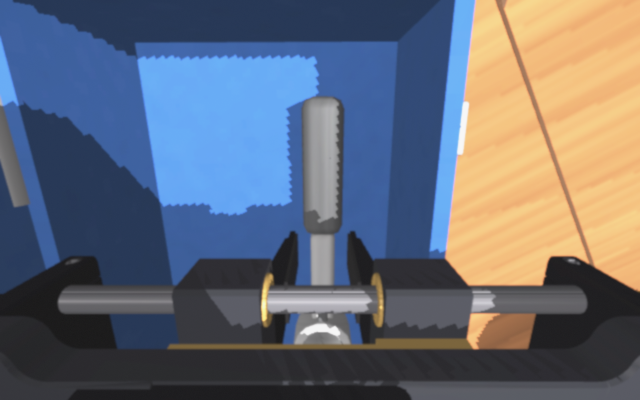

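move_arm([
  {"gripper": 0.68, "dx": 0, "dy": -2, "dz": 0, "ax": 0, "ay": 0, "az": 0},
  {"gripper": 0.68, "dx": 0, "dy": -4, "dz": 0, "ax": 0, "ay": 0, "az": 0},
  {"gripper": 0.68, "dx": 0, "dy": -4, "dz": 0, "ax": 0, "ay": 0, "az": 0},
  {"gripper": 0.68, "dx": 0, "dy": -4, "dz": 0, "ax": 0, "ay": 0, "az": 0},
  {"gripper": 1, "dx": 0, "dy": -4, "dz": 0, "ax": 0, "ay": 0, "az": 0},
  {"gripper": 1, "dx": 0, "dy": -4, "dz": 0, "ax": 0, "ay": 0, "az": 0},
  {"gripper": 1, "dx": 0, "dy": -4, "dz": 0, "ax": 0, "ay": 0, "az": 0},
  {"gripper": 1, "dx": 0, "dy": -4, "dz": 0, "ax": 0, "ay": 0, "az": 0},
  {"gripper": 1, "dx": 0, "dy": 0, "dz": 0, "ax": 0, "ay": 0, "az": 0},
])

```text
time_s: 33.92
ee_pos: [0.6133, -0.2676, 0.3401]
orientation: [[0.492, 0.011, -0.871], [0.871, -0.006, 0.492], [0.0, -1.0, -0.012]]
force: [0.3, -0.6, 1.1]
opening: 0.003
```

```bash
python3 - <<'E'
from h import *
for n in ('top','side','wrist'): snap(n,n+'17.png')
plan([*frombox(0,-.165),.33],-29.4)
E
```

```text
now [ 0.6117 -0.2668  0.331 ] yaw 60.53 down err deg 0.01 F [-0.1 -0.   0.2] open 0.0003 t 34.0667
tool shift cm (cur axes) [-19.5    0.1    0.48] rows 5
ay total 1.57 turn deg -89.9 -> final yaw -29.4
shift after turn [ -0.51   0.1  -19.5 ]
```

View pics/wrist17.png

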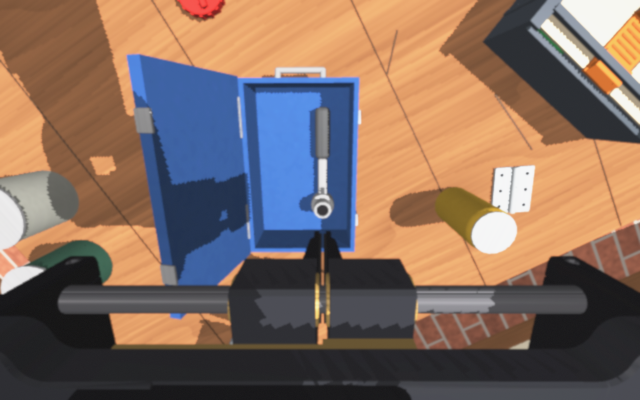

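View pics/side17.png

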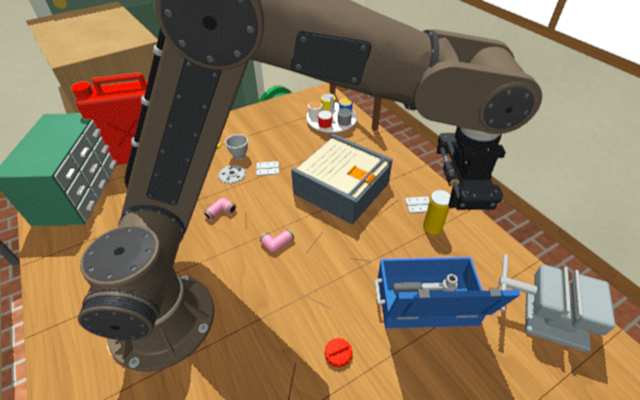

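move_arm([
  {"gripper": 1, "dx": 0, "dy": 0, "dz": 0, "ax": 0, "ay": 0.1208, "az": 0},
  {"gripper": 1, "dx": 0, "dy": 0, "dz": 0, "ax": 0, "ay": 0.1208, "az": 0},
  {"gripper": 1, "dx": 0, "dy": 0, "dz": 0, "ax": 0, "ay": 0.1208, "az": 0},
  {"gripper": 1, "dx": 0, "dy": 0, "dz": 0, "ax": 0, "ay": 0.1208, "az": 0},
  {"gripper": 1, "dx": 0, "dy": 0, "dz": 0, "ax": 0, "ay": 0.1208, "az": 0},
  {"gripper": 1, "dx": 0, "dy": 0, "dz": 0, "ax": 0, "ay": 0.1208, "az": 0},
  {"gripper": 1, "dx": 0, "dy": 0, "dz": 0, "ax": 0, "ay": 0.1208, "az": 0},
  {"gripper": 1, "dx": 0, "dy": 0, "dz": 0, "ax": 0, "ay": 0.1208, "az": 0},
  {"gripper": 1, "dx": 0, "dy": 0, "dz": 0, "ax": 0, "ay": 0.1208, "az": 0},
  {"gripper": 1, "dx": 0, "dy": 0, "dz": 0, "ax": 0, "ay": 0.1208, "az": 0},
])

```text
time_s: 34.9
ee_pos: [0.6117, -0.2668, 0.3291]
orientation: [[0.988, -0.003, 0.157], [-0.157, 0.002, 0.988], [-0.003, -1.0, 0.001]]
force: [-0.5, -0.5, 0.4]
opening: 0.0003
```

move_arm([
  {"gripper": 1, "dx": 0, "dy": 0, "dz": 0, "ax": 0, "ay": 0.1208, "az": 0},
  {"gripper": 1, "dx": 0, "dy": 0, "dz": 0, "ax": 0, "ay": 0.1208, "az": 0},
  {"gripper": 1, "dx": 0, "dy": 0, "dz": 0, "ax": 0, "ay": 0.1208, "az": 0},
  {"gripper": 1, "dx": -0.1, "dy": 0, "dz": -3.9, "ax": 0, "ay": 0, "az": 0},
  {"gripper": 1, "dx": -0.1, "dy": 0, "dz": -3.9, "ax": 0, "ay": 0, "az": 0},
  {"gripper": 1, "dx": -0.1, "dy": 0, "dz": -3.9, "ax": 0, "ay": 0, "az": 0},
  {"gripper": 1, "dx": -0.1, "dy": 0, "dz": -3.9, "ax": 0, "ay": 0, "az": 0},
  {"gripper": 1, "dx": -0.1, "dy": 0, "dz": -3.9, "ax": 0, "ay": 0, "az": 0},
  {"gripper": 1, "dx": 0, "dy": 0, "dz": 0, "ax": 0, "ay": 0, "az": 0},
  {"gripper": 1, "dx": 0, "dy": 0, "dz": 0, "ax": 0, "ay": 0, "az": 0},
])

```text
time_s: 35.73
ee_pos: [0.5103, -0.4357, 0.3291]
orientation: [[0.869, -0.002, 0.494], [-0.494, 0.003, 0.869], [-0.003, -1.0, 0.001]]
force: [0.2, -0.6, -0.3]
opening: 0.0002
```

```bash
python3 - <<'E'
from h import *
for n in ('side','wrist'): snap(n,n+'18.png')
plan([*frombox(0,-.165),.212],-29.4)
print((tobox(env.read_state()['ee_pos'])*1000).round(1))
d=load('side');P=cloud(d);z=P[...,2];q=P[...,:2]-B;X=q@bx;Y=q@by
hsv=cv2.cvtColor(d['image'],cv2.COLOR_RGB2HSV);H,S,V=[hsv[...,i].astype(int) for i in range(3)]
m=(H>100)&(H<125)&(S>120)&(abs(X)<.11)&(Y<-.06)&(Y>-.16)&(z>.1)
print(np.polyfit(z[m],Y[m],1),z[m].max(),Y[m].min())
E
```

```text
now [ 0.5119 -0.4337  0.33  ] yaw -29.45 down err deg 0.13 F [ 0.  -0.8  0.5] open 0.0005 t 35.8333
tool shift cm (cur axes) [ 0.03 11.8  -0.07] rows 3
ay total -0.001 turn deg 0.0 -> final yaw -29.4
shift after turn [ 0.03 11.8  -0.07]
[  -0.  -164.4]
[-0.21199257 -0.07117188] 0.45815138537255884 -0.15945437629405562
```

View pics/wrist18.png

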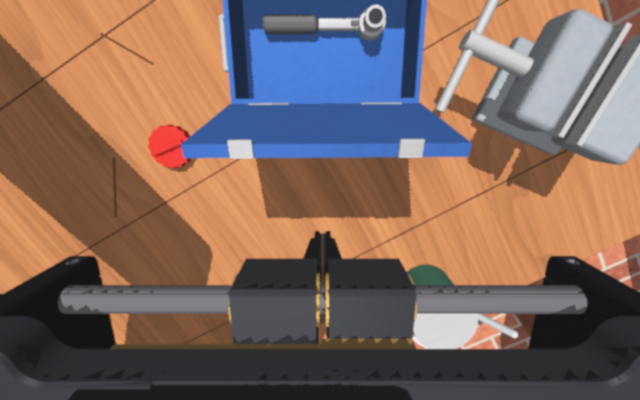

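View pics/side18.png

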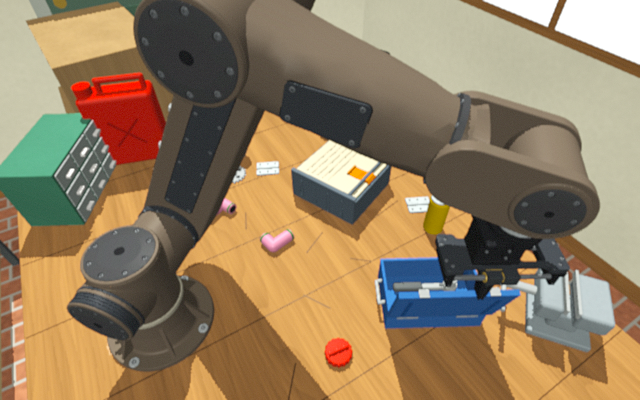

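move_arm([
  {"gripper": 1, "dx": 0, "dy": 3, "dz": 0, "ax": 0, "ay": 0, "az": 0},
  {"gripper": 1, "dx": 0, "dy": 3.5, "dz": 0, "ax": 0, "ay": 0, "az": 0},
  {"gripper": 1, "dx": 0, "dy": 3.3, "dz": 0, "ax": 0, "ay": 0, "az": 0},
  {"gripper": 1, "dx": 0, "dy": 2, "dz": 0, "ax": 0, "ay": 0, "az": 0},
  {"gripper": 1, "dx": 0, "dy": 0, "dz": 0.5, "ax": 0, "ay": 0, "az": 0},
  {"gripper": 1, "dx": 0, "dy": 0, "dz": 0.8, "ax": 0, "ay": 0, "az": 0},
  {"gripper": 1, "dx": 0, "dy": 0, "dz": 0.8, "ax": 0, "ay": 0, "az": 0},
  {"gripper": 1, "dx": 0, "dy": 0, "dz": 0.5, "ax": 0, "ay": 0, "az": 0},
  {"gripper": 1, "dx": 0, "dy": 0, "dz": 0.5, "ax": 0, "ay": 0, "az": 0},
  {"gripper": 1, "dx": 0, "dy": 0, "dz": 0, "ax": 0, "ay": 0, "az": 0},
])

```text
time_s: 36.67
ee_pos: [0.5279, -0.4065, 0.2149]
orientation: [[0.871, 0.002, 0.491], [-0.491, -0.002, 0.871], [0.002, -1.0, -0.001]]
force: [0.7, -0.0, -0.6]
opening: 0.0007
```

move_arm([
  {"gripper": 1, "dx": 0, "dy": -0.1, "dz": 0.6, "ax": 0, "ay": 0, "az": 0},
  {"gripper": 1, "dx": 0, "dy": -0.1, "dz": 0.6, "ax": 0, "ay": 0, "az": 0},
  {"gripper": 1, "dx": 0, "dy": -0.1, "dz": 0.6, "ax": 0, "ay": 0, "az": 0},
  {"gripper": 1, "dx": 0, "dy": -0.1, "dz": 0.6, "ax": 0, "ay": 0, "az": 0},
  {"gripper": 1, "dx": 0, "dy": -0.1, "dz": 0.6, "ax": 0, "ay": 0, "az": 0},
  {"gripper": 1, "dx": 0, "dy": -0.1, "dz": 0.6, "ax": 0, "ay": 0, "az": 0},
  {"gripper": 1, "dx": 0, "dy": 0, "dz": 0, "ax": 0, "ay": 0, "az": 0},
])

```text
time_s: 37.25
ee_pos: [0.5453, -0.3747, 0.2193]
orientation: [[0.871, 0.0, 0.491], [-0.491, 0.001, 0.871], [-0.0, -1.0, 0.001]]
force: [-0.2, -0.5, 0.8]
opening: 0.0008
```

```bash
cat > lid.py <<'E'
from h import *
def lid():
    s=env.read_state(); p=s['ee_pos']; t=tobox(p); print('box x,y',(t*1000).round(1),'z',round(p[2],4),'F box y',round(s['force'][:2]@by,1),'Fz',round(s['force'][2],1),'t',s['time_s'])
    d=grab_frame('side');P=cloud(d);z=P[...,2];q=P[...,:2]-B;X=q@bx;Y=q@by
    hsv=cv2.cvtColor(d['image'],cv2.COLOR_RGB2HSV);H,S,V=[hsv[...,i].astype(int) for i in range(3)]
    m=(H>100)&(H<125)&(S>120)&(abs(X)<.115)&(abs(Y)<.16)&(z>.095)&(z<.25)
    a=np.stack([Y[m],z[m]],1); c=a.mean(0); u,w,vt=np.linalg.svd(a-c,full_matrices=False); v=vt[0]*np.sign(vt[0][1]); print('lid pts',m.sum(),'angle deg',np.degrees(np.arctan2(v[1],v[0])).round(1),w.round(3))
    return d
E
python3 - <<'E'
from lid import *
d=lid(); cv2.imwrite('pics/side19.png',d['image'][...,::-1])
E
```

```text
box x,y [  0.1 -96.5] z 0.2193 F box y -0.5 Fz 0.8 t 37.25
lid pts 3316 angle deg 88.8 [2.244 0.139]
```

View pics/side19.png

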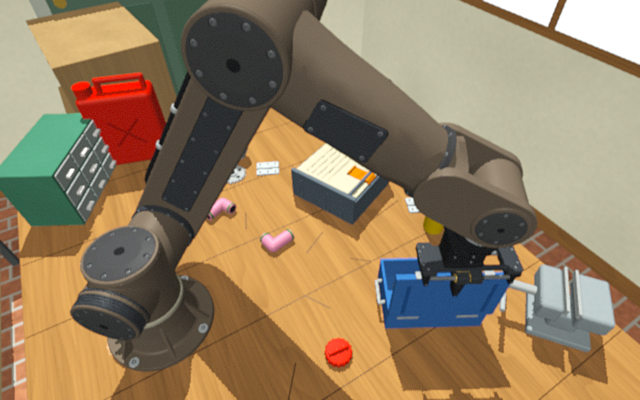

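move_arm([
  {"gripper": 1, "dx": 0, "dy": -0.05, "dz": 0.7, "ax": 0, "ay": 0, "az": 0},
  {"gripper": 1, "dx": 0, "dy": -0.05, "dz": 0.7, "ax": 0, "ay": 0, "az": 0},
  {"gripper": 1, "dx": 0, "dy": 0, "dz": 0.72, "ax": 0, "ay": 0, "az": 0},
  {"gripper": 1, "dx": 0, "dy": 0.1, "dz": 0.72, "ax": 0, "ay": 0, "az": 0},
  {"gripper": 1, "dx": 0, "dy": 0.1, "dz": 0.72, "ax": 0, "ay": 0, "az": 0},
  {"gripper": 1, "dx": 0, "dy": 0.15, "dz": 0.72, "ax": 0, "ay": 0, "az": 0},
  {"gripper": 1, "dx": 0, "dy": 0.2, "dz": 0.69, "ax": 0, "ay": 0, "az": 0},
  {"gripper": 1, "dx": 0, "dy": 0.24, "dz": 0.69, "ax": 0, "ay": 0, "az": 0},
  {"gripper": 1, "dx": 0, "dy": 0.28, "dz": 0.69, "ax": 0, "ay": 0, "az": 0},
])

```text
time_s: 38.05
ee_pos: [0.5762, -0.3199, 0.2095]
orientation: [[0.871, 0.0, 0.492], [-0.492, 0.0, 0.871], [-0.0, -1.0, 0.0]]
force: [-2.5, -2.7, 0.0]
opening: 0.0003
```

```bash
python3 - <<'E'
from lid import *
d=lid(); cv2.imwrite('pics/side20.png',d['image'][...,::-1])
E
```

```text
box x,y [  0.2 -33.7] z 0.2095 F box y -3.6 Fz 0.0 t 38.05
lid pts 5434 angle deg 59.9 [2.839 0.171]
```

move_arm([
  {"gripper": 1, "dx": 0, "dy": 0.27, "dz": 0.67, "ax": 0, "ay": 0, "az": 0},
  {"gripper": 1, "dx": 0, "dy": 0.3, "dz": 0.66, "ax": 0, "ay": 0, "az": 0},
  {"gripper": 1, "dx": 0, "dy": 0.35, "dz": 0.65, "ax": 0, "ay": 0, "az": 0},
  {"gripper": 1, "dx": 0, "dy": 0.42, "dz": 0.58, "ax": 0, "ay": 0, "az": 0},
  {"gripper": 1, "dx": 0, "dy": 0.46, "dz": 0.56, "ax": 0, "ay": 0, "az": 0},
  {"gripper": 1, "dx": 0, "dy": 0.5, "dz": 0.55, "ax": 0, "ay": 0, "az": 0},
  {"gripper": 1, "dx": 0, "dy": 0.53, "dz": 0.5, "ax": 0, "ay": 0, "az": 0},
  {"gripper": 1, "dx": 0, "dy": 0.56, "dz": 0.47, "ax": 0, "ay": 0, "az": 0},
  {"gripper": 1, "dx": 0, "dy": 0.58, "dz": 0.45, "ax": 0, "ay": 0, "az": 0},
])

```text
time_s: 38.85
ee_pos: [0.6013, -0.2758, 0.1695]
orientation: [[0.871, 0.0, 0.492], [-0.492, 0.0, 0.871], [0.0, -1.0, 0.0]]
force: [-0.6, -2.1, 0.5]
opening: 0.0005
```

```bash
python3 - <<'E'
from lid import *
d=lid(); cv2.imwrite('pics/side21.png',d['image'][...,::-1])
E
```

```text
box x,y [ 0.3 17.1] z 0.1695 F box y -2.2 Fz 0.5 t 38.85
lid pts 5780 angle deg 31.4 [2.969 0.623]
```

move_arm([
  {"gripper": 1, "dx": 0, "dy": 0.46, "dz": 0.3, "ax": 0, "ay": 0, "az": 0},
  {"gripper": 1, "dx": 0, "dy": 0.47, "dz": 0.28, "ax": 0, "ay": 0, "az": 0},
  {"gripper": 1, "dx": 0, "dy": 0.48, "dz": 0.27, "ax": 0, "ay": 0, "az": 0},
  {"gripper": 1, "dx": 0, "dy": 0.48, "dz": 0.26, "ax": 0, "ay": 0, "az": 0},
  {"gripper": 1, "dx": 0, "dy": 0.4, "dz": 0.17, "ax": 0, "ay": 0, "az": 0},
  {"gripper": 1, "dx": 0, "dy": 0.4, "dz": 0.16, "ax": 0, "ay": 0, "az": 0},
  {"gripper": 1, "dx": 0, "dy": 0.4, "dz": 0.15, "ax": 0, "ay": 0, "az": 0},
  {"gripper": 1, "dx": 0, "dy": 0.4, "dz": 0.14, "ax": 0, "ay": 0, "az": 0},
  {"gripper": 1, "dx": 0, "dy": 0.4, "dz": 0.14, "ax": 0, "ay": 0, "az": 0},
])

```text
time_s: 39.65
ee_pos: [0.6102, -0.26, 0.1307]
orientation: [[0.871, -0.0, 0.492], [-0.492, 0.0, 0.871], [-0.0, -1.0, 0.0]]
force: [-1.7, 0.4, 1.2]
opening: 0.0004
```

```bash
python3 - <<'E'
from lid import *
d=lid(); cv2.imwrite('pics/side22.png',d['image'][...,::-1])
E
```

```text
box x,y [ 0.3 35.2] z 0.1307 F box y -0.5 Fz 1.2 t 39.65
lid pts 4754 angle deg 10.4 [2.558 0.544]
```

View pics/side22.png

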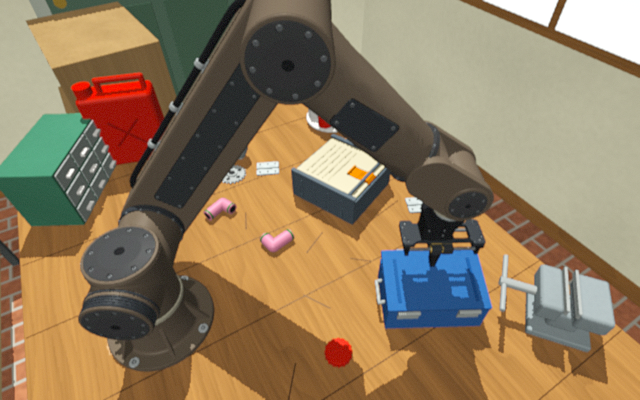

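move_arm([
  {"gripper": 1, "dx": 0, "dy": 0.25, "dz": 0.05, "ax": 0, "ay": 0, "az": 0},
  {"gripper": 1, "dx": 0, "dy": 0.25, "dz": 0.05, "ax": 0, "ay": 0, "az": 0},
  {"gripper": 1, "dx": 0, "dy": 0.2, "dz": 0.05, "ax": 0, "ay": 0, "az": 0},
  {"gripper": 1, "dx": 0, "dy": 0.2, "dz": 0.05, "ax": 0, "ay": 0, "az": 0},
  {"gripper": 1, "dx": 0, "dy": 0.2, "dz": 0.05, "ax": 0, "ay": 0, "az": 0},
  {"gripper": 1, "dx": 0, "dy": 0.2, "dz": 0, "ax": 0, "ay": 0, "az": 0},
  {"gripper": 1, "dx": 0, "dy": 0.2, "dz": 0, "ax": 0, "ay": 0, "az": 0},
  {"gripper": 1, "dx": 0, "dy": 0.15, "dz": 0, "ax": 0, "ay": 0, "az": 0},
  {"gripper": 1, "dx": 0, "dy": 0.15, "dz": 0, "ax": 0, "ay": 0, "az": 0},
  {"gripper": 1, "dx": 0, "dy": 0, "dz": 0, "ax": 0, "ay": 0, "az": 0},
])

```text
time_s: 40.53
ee_pos: [0.6114, -0.2579, 0.1128]
orientation: [[0.871, -0.0, 0.492], [-0.492, 0.0, 0.871], [-0.0, -1.0, 0.0]]
force: [0.9, 0.2, 0.6]
opening: 0.0003
```

move_arm([
  {"gripper": 1, "dx": 0, "dy": 0.1, "dz": 0, "ax": 0, "ay": 0, "az": 0},
  {"gripper": 1, "dx": 0, "dy": 0.1, "dz": 0, "ax": 0, "ay": 0, "az": 0},
  {"gripper": 1, "dx": 0, "dy": 0.1, "dz": 0, "ax": 0, "ay": 0, "az": 0},
  {"gripper": 1, "dx": 0, "dy": 0.1, "dz": 0, "ax": 0, "ay": 0, "az": 0},
  {"gripper": 1, "dx": 0, "dy": 0, "dz": 0, "ax": 0, "ay": 0, "az": 0},
])

```text
time_s: 40.95
ee_pos: [0.6114, -0.2578, 0.1093]
orientation: [[0.871, 0.0, 0.492], [-0.492, 0.0, 0.871], [0.0, -1.0, 0.0]]
force: [0.1, 1.7, 3.6]
opening: 0.0007
```

move_arm([
  {"gripper": 1, "dx": 0, "dy": 0.1, "dz": 0, "ax": 0, "ay": 0, "az": 0},
  {"gripper": 1, "dx": 0, "dy": 0.1, "dz": 0, "ax": 0, "ay": 0, "az": 0},
  {"gripper": 1, "dx": 0, "dy": 0, "dz": 0, "ax": 0, "ay": 0, "az": 0},
])

```text
time_s: 41.2
ee_pos: [0.6114, -0.2578, 0.1092]
orientation: [[0.871, 0.001, 0.492], [-0.492, -0.001, 0.871], [0.001, -1.0, 0.0]]
force: [-6.2, 4.8, 20.3]
opening: 0.0007
```

Lid is on its seat (20 N, no more travel). Back off and check everything.

move_arm([
  {"gripper": 1, "dx": 0, "dy": -0.5, "dz": 0, "ax": 0, "ay": 0, "az": 0},
  {"gripper": 1, "dx": 0, "dy": -2, "dz": 0, "ax": 0, "ay": 0, "az": 0},
  {"gripper": 1, "dx": 0, "dy": -4, "dz": 0, "ax": 0, "ay": 0, "az": 0},
  {"gripper": 1, "dx": 0, "dy": -4, "dz": 0, "ax": 0, "ay": 0, "az": 0},
  {"gripper": 1, "dx": 0, "dy": -4, "dz": 0, "ax": 0, "ay": 0, "az": 0},
  {"gripper": 1, "dx": 0, "dy": -2, "dz": 0, "ax": 0, "ay": 0, "az": 0},
  {"gripper": 1, "dx": -3.8, "dy": 0, "dz": 0, "ax": 0, "ay": 0, "az": 0},
  {"gripper": 1, "dx": -3.8, "dy": 0, "dz": 0, "ax": 0, "ay": 0, "az": 0},
  {"gripper": 1, "dx": -3.8, "dy": 0, "dz": 0, "ax": 0, "ay": 0, "az": 0},
  {"gripper": 1, "dx": -3.8, "dy": 0, "dz": 0, "ax": 0, "ay": 0, "az": 0},
])

```text
time_s: 42.03
ee_pos: [0.4772, -0.1823, 0.2718]
orientation: [[0.871, -0.0, 0.492], [-0.492, -0.0, 0.871], [-0.0, -1.0, -0.0]]
force: [0.2, -0.3, 1.2]
opening: 0.0005
```

```bash
python3 - <<'E'
from h import *
for n in ('top','side','wrist'): snap(n,n+'30.png')
for n in ('top','side'):
    d=load(n);P=cloud(d);z=P[...,2];q=P[...,:2]-B;X=q@bx;Y=q@by
    m=(abs(X)<.1)&(z>.05)&(z<.12)
    for y0 in (-.06,-.02,.02,.06):
        mm=m&(abs(Y-y0)<.008); print(n,'lid z at y',y0,mm.sum(),np.median(z[mm]).round(4) if mm.any() else None)
    q=P[...,:2]-C;X=q@cx;Y=q@cyv
    hsv=cv2.cvtColor(d['image'],cv2.COLOR_RGB2HSV);H,S,V=[hsv[...,i].astype(int) for i in range(3)]
    m=(H>4)&(H<16)&(S>180)&(V>100)&(abs(X)<.03)&(Y>-.125)&(Y<.15)&(z>.07)
    print(n,'tab',m.sum(),np.percentile(Y[m],[1,99]).round(4),np.median(z[m&(Y<-.045)&(Y>-.075)]) if (m&(Y<-.045)&(Y>-.075)).any() else None)
s=env.read_state();print(s['time_s'],s['force'],s['ee_pos'])
E
```

```text
top lid z at y -0.06 161 0.0915
top lid z at y -0.02 150 0.0921
top lid z at y 0.02 149 0.0922
top lid z at y 0.06 272 0.0917
top tab 274 [-0.1076 -0.0338] 0.09742287268373706
side lid z at y -0.06 544 0.0922
side lid z at y -0.02 498 0.0923
side lid z at y 0.02 447 0.0921
side lid z at y 0.06 422 0.0923
side tab 1 [-0.037 -0.037] None
42.1833 [ 0.57712554 -1.06011755 -0.36430841] [ 0.4774419  -0.18229214  0.27273546]
```

View pics/side30.png

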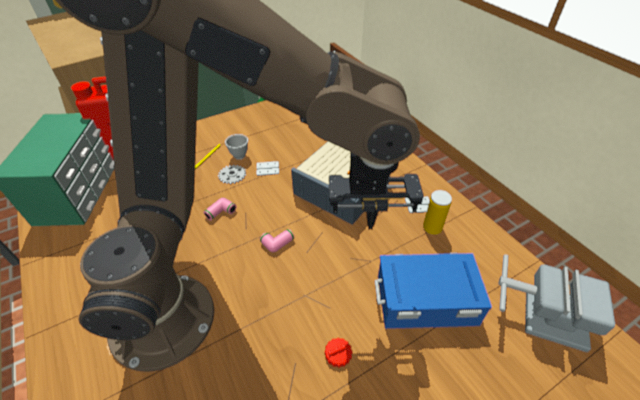

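View pics/top30.png

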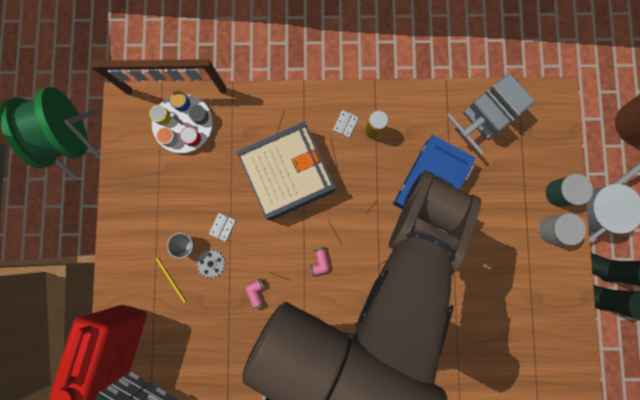

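```bash
python3 -c "
from cell import env
print(env.hand_in())"
```

```text
the job is handed in; nothing more can be done
None
```

I handed the job in at about 42 s of the 210 s allowed; no verdict is reported.

**What I did:**
- **Fittings case:** I pressed the tab, slid the cover open, and put in the only two kit fittings I saw on the bench: one green elbow and one tap valve. I then shut the cover with the tab held down against its stop and let the tab up.
- **Toolbox:** I laid the socket wrench on the toolbox floor. I guided the lid down by fingertip until it sat on the box.

**Last checks:**
- **Tab and cover:** The tab pad reads 97 to 98 mm high at its shut position, and the cover reads 97 mm high.
- **Lid:** The lid reads flat at about 92 mm across its whole width.
- **Bench:** In the last pictures the pink elbows and the bystander items look to be where they were, by eye only. The arm is clear of everything.

**Not clean or not confirmed:**
- While lowering the wrench it touched the toolbox floor early, probably because it was slightly tilted in the grip. The tool force rose briefly to about 39 N before I backed off and released it. I assume that was the wrench on the floor rather than the gripper body on the box, since the body was about 13 mm above the rim.
- In the final side view the arm hid the tab, so the tab reading rests on the top camera and an earlier wrist view.

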